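# Hang up the turner with the S-hook

### The job

Take the free S-hook down from the rail, hook its lower end through the hole in the handle of the turner that sticks out over the edge of the board stack, and lift the turner off by the hook. Then hang the S-hook, with the turner dangling freely from it, back over the rail and let go. Leave the dough scraper on the boards where it is.

Things in the scene. Friction and masses are not known exactly. Their poses are not given: they have to be found in the camera images.
- hook_grip (a point): Centre of the black sleeve at the middle of the free S-hook that hangs on the rail. The sleeve is 14 mm wide along y, 12 mm thick, 36 mm long, on the slanting shank. Hook z is up, the S lies in xz, y runs along the rail; on the rail its x is the rail's x. Gripped across y, a hand leaning back to the -x side, 30 to 45 degrees from vertical, clears rail and bows.
- hook: The S-hook, 60 g, 5 mm steel wire; origin and axes those of hook_grip. Wire centre line, in mm: free upper end x 15, z 35; upper bow, half circle of radius 15 about x 0, z 38; shank straight from x -15, z 38 to x 18, z -42; lower bow, half circle of radius 18 about x 0, z -42; lower free end x -18, z -37, pointing up (round, reaching 2.5 further).
- hook_top (a point): Inside the top of the S-hook's upper bow, which opens downward: 50.5 mm above the sleeve's centre; it rests on the top of the rail. Axes as hook_grip.
- hook_bottom (a point): Inside the bottom of the S-hook's lower bow, which opens upward: 57.5 mm below the sleeve's centre; a hung thing rests here. Axes as hook_grip.
- rail_mid (a point): Middle of the fixed level rail, on the axis of its round steel bar: 12 mm thick, 340 mm long along y, 320 mm above the table, a 14 mm post at each end. z is up; the -x side faces the robot. A small sieve hangs fixed from the bar at y +115 mm (spans y +70 to +160); the free S-hook starts between y -100 and +5 mm.
- turner_hole (a point): Centre (half-way through the 4 mm plate) of the 18 mm round hole in the handle end of the steel turner, which lies level on the boards. z is the plate's normal (up while it lies), x runs along the handle to its end, away from the robot. The hole is 45 to 55 mm beyond the boards' far edge, nothing below it but the table.
- turner: The turner, a flat steel plate 4 mm thick, 100 to 170 g; origin at the hole on the underside, axes as turner_hole. Handle end a 34 mm square about the hole; handle 24 mm wide to x -100 mm; blade 52, then 76 mm wide, ends at x -170 mm.
- rail: The rail fixture; its origin is on the table straight below rail_mid, same axes.
- boards: Fixed stack of wooden boards, 220 mm (x) by 240 mm (y), top 75 mm above the table. Origin on the table under the middle of its far (+x) edge; the stack extends from there to x -220 mm.
- scraper: Bystander: short dough scraper with a wooden grip, 20 mm high, lying on the boards 85 mm long (x), 62 mm wide, at the -y side of the turner. Origin on its underside.
There are look-alikes about, which are no part of the job. There is more than one size of the turner; the job needs the smaller.

How it is judged:
By the outcome, as a careful person would: the job done as asked, in the order asked, and still so for the second after the job is handed in, with the robot touching nothing.
It also fails if it takes over 72 s, if anything falls off the work surface, if the arm or the gripper's body presses on something with over 40 N, if the wrist force passes 120 N, or if a joint passes its speed limit or range.

### The arm

A 7-joint arm with a two-finger parallel gripper is mounted at the origin on the work surface. World frame = base frame: x ahead of the robot, y to its left, z up, the work surface at z = 0. Lengths are in mm, angles in rad, forces in N, time in s.
With the tool pointing down it reaches from about 425 to 1025 mm from the base axis. Payload 3.6 kg.
Tool frame: the origin (TCP) lies midway between the tips of the shut fingers; the grasp point (between the pads) lies 19 mm behind it; z points along the fingers, y is the direction in which the jaws open and shut (so a half turn about z gives the same grasp; the last joint's range is limited). The gripper opens to 85 mm and grips with 20 to 120 N. Pads are 22 mm wide; open, the fingers measure 114 mm over their backs; the gripper's body (76 mm by 85 mm) begins 54 mm behind the grasp point. The pads swing forward as they close: fully open they stand 13 mm farther back than shut.
Start: joints at [1.016, 0.591, 0.048, 1.609, -0.033, 0.943, -0.034], TCP at [322.384, -649.383, 231.302] pointing down, gripper open.
Joint ranges: [-2.69, 2.69], [-0.47, 2.24], [-1.27, 1.36], [0.19, 2.51], [-1.53, 4.68], [0.08, 2.07], [-3.09, 3.09]. Speed limits (rad/s): [2.57, 2.57, 3.14, 3.14, 3.14, 3.14, 3.14].

### API

Orientations are given as [roll, pitch, yaw] about the fixed x, y, z axes, in that order (R = Rz(yaw) Ry(pitch) Rx(roll)).
In Python, from cell import ctrl, vision, workorder gives the robot as it stands.
- The arm moves only by the tool step_arm, never from a script. Its argument "increments" is a list that holds one entry, the list of rows, each a list of 7 numbers: the turn, a rotation vector about the world's x, y, z in units of 6 degrees (1.0 is 6 degrees), then the shift along the world's x, y, z in units of 40 mm (1.0 is 40 mm), then the opening, from 0 (shut) to 1 (fully open). A call has 1 to 8 rows; each row is the pose to reach, as a shift and turn from the pose measured when the call began; what a row does not reach only later rows make up. A row lasts 1/12 s, in which the tool goes at most 41.7 mm and 7.16 degrees, less where a joint would pass 70% of its speed; a pose out of reach is approached as far as the arm can. A call with a gripper value outside its range is refused whole. The fingers move at their own pace and stop on an object; "force" is the grip in N (left out, the last holds). Time passes only in rows, so rows that repeat a pose let the fingers close. It gives the time, the measured TCP pose, the force and the opening at its end, in the units of the state.
- ctrl.get_obs(): the state, without advancing time (a new reading comes with each control period).
- vision.grab_frame(name): name is "scene" or "top" or "wrist"; returns the picture (420x560x3 uint8, red, green, blue); there is no depth.
- vision.calibration(name): a dict with "intrinsics" (3x3 intrinsics, pixels), "origin" and "attitude" of the camera in the world; the wrist camera has in their place "hand_eye" (4x4, takes a point from camera to tool coordinates, whose origin is the TCP and whose axes are the flange's). Camera axes: x right, y down, z forward; pixel columns grow to the right and rows downward; lengths in mm; the calibration is good to about 2 mm. A picture is of the moment at which its call begins: read the wrist's pose just before it. calibration takes no time and is no camera call.
- workorder.job_done(): hands the job in, once; it reports no verdict.
The state is a dict: "time": time; "q": joint angles; "dq": joint speeds; "tau": joint torques, N m; "tool_pos": TCP position; "tcp_rot": TCP orientation; "ft_force": force on the tool from outside, world axes, zero at the start; "wrist_torque": the same for the moment, N m; "finger_gap": finger opening in mm.
Only numpy, scipy, OpenCV 4.12 (cv2) and the standard library are available. Lean on these libraries where they do the work, as an engineer would, in place of code of your own. Each camera call takes 0.05 s, during which the arm holds its last target.

## Working session

There is one attempt and no reset: what is moved stays moved. The work goes in short steps, Python scripts to look and compute and a tool call to move; the robot and the scene stay as the last step left them, time stands still between calls to the robot, and variables do not carry over. Pictures are saved under pics/ and viewed, and the job is handed in when it is done.

Besides the shell and the picture viewer there is one more tool, called after "Emit:" by a JSON object that holds its "name" and its "arguments". step_arm: Moves the arm, as the interface text tells. Its arguments: {"type":"object","properties":{"increments":{"type":"array"},"force":{"type":"number"}},"required":["increments"]}

```bash
ls; mkdir -p pics
python3 - <<'E'
from cell import ctrl, vision, workorder
import cv2
print(ctrl.get_obs())
for n in ["scene","top","wrist"]:
    c=vision.calibration(n); print(n,c)
    cv2.imwrite(f"pics/{n}0.png",vision.grab_frame(n)[:,:,::-1])
E
```

```text
pics
{'time': 0.0, 'q': array([ 1.01651319,  0.59214732,  0.04831125,  1.60983522, -0.03328492,
        0.94267897, -0.03368929]), 'dq': array([ 0.00212353, -0.00024737,  0.00123414,  0.00214814, -0.00035574,
        0.00101948,  0.00143284]), 'tau': array([-6.51111695e-04, -5.48693669e+01,  1.54608205e+00, -1.98126304e+01,
        9.32653842e-03,  8.70091404e-03,  4.46917383e-06]), 'tool_pos': array([ 321.99885028, -648.64627722,  230.1160748 ]), 'tcp_rot': array([-3.13933328e+00,  1.47670939e-04,  4.60873599e-01]), 'ft_force': array([0.02814546, 0.15466412, 0.18106702]), 'wrist_torque': array([-0.0018812 , -0.01904333, -0.01046839]), 'finger_gap': 85.4753742164016}
scene {'intrinsics': array([[479.36820189,   0.        , 279.7020601 ],
       [  0.        , 479.36820189, 210.80590534],
       [  0.        ,   0.        ,   1.        ]]), 'origin': array([1020.04211351, -731.7193359 ,  943.7908056 ]), 'attitude': array([-2.27871384, -0.0066961 ,  0.69178921])}
top {'intrinsics': array([[408.91489913,   0.        , 288.48351325],
       [  0.        , 408.91489913, 210.09201644],
       [  0.        ,   0.        ,   1.        ]]), 'origin': array([ 411.22395822,  -41.78184931, 1036.55960036]), 'attitude': array([-3.08523673,  0.02373868, -1.54463171])}
wrist {'intrinsics': array([[316.07290158,   0.        , 279.2360162 ],
       [  0.        , 316.07290158, 213.48143207],
       [  0.        ,   0.        ,   1.        ]]), 'hand_eye': array([[-6.68666386e-04, -9.49952263e-01, -3.12394384e-01,
         7.95408182e+01],
       [ 9.99999075e-01, -2.65273299e-04, -1.33379093e-03,
        -7.97504261e-01],
       [ 1.18416783e-03, -3.12394987e-01,  9.49951562e-01,
        -1.41843372e+02],
       [ 0.00000000e+00,  0.00000000e+00,  0.00000000e+00,
         1.00000000e+00]])}
```

View pics/scene0.png

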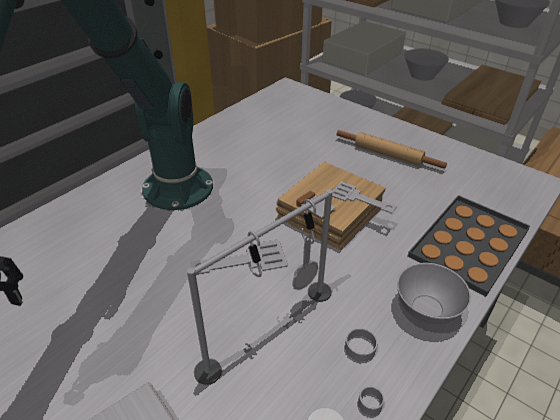

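View pics/top0.png

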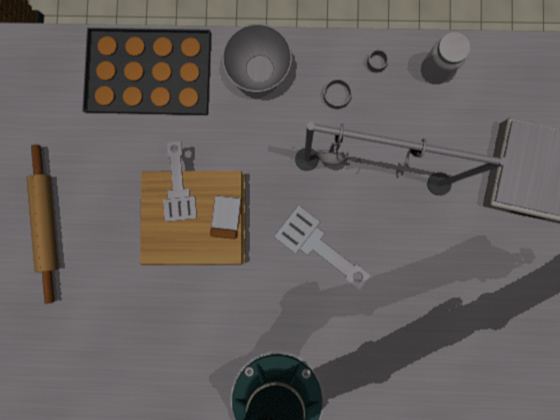

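View pics/wrist0.png

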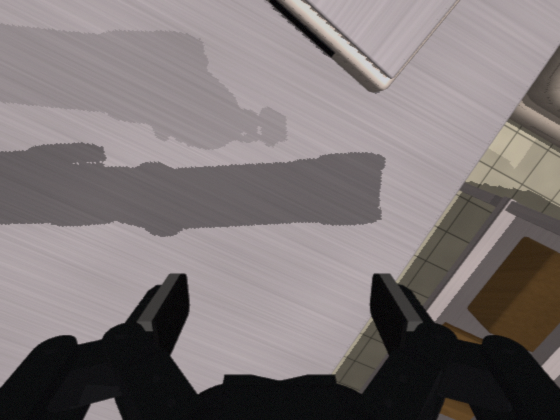

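```bash
cat > h.py <<'E'
import numpy as np, cv2
from scipy.spatial.transform import Rotation as R
from cell import ctrl, vision, workorder
def cam(n, obs=None):
    c=vision.calibration(n); K=np.array(c["intrinsics"])
    if "origin" in c:
        return K,np.array(c["origin"]),R.from_euler("xyz",c["attitude"]).as_matrix()
    T=np.array(c["hand_eye"]); Rt=R.from_euler("xyz",obs["tcp_rot"]).as_matrix()
    return K, obs["tool_pos"]+Rt@T[:3,3], Rt@T[:3,:3]
def ray(c,px):
    K,o,A=c; d=A@np.linalg.solve(K,np.array([px[0],px[1],1.])); return o,d/np.linalg.norm(d)
def onz(c,px,z):
    o,d=ray(c,px); return o+d*(z-o[2])/d[2]
def proj(c,p):
    K,o,A=c; q=K@(A.T@(np.array(p)-o)); return q[:2]/q[2]
def tri(c1,p1,c2,p2):
    o1,d1=ray(c1,p1);o2,d2=ray(c2,p2)
    t=np.linalg.lstsq(np.stack([d1,-d2],1),o2-o1,rcond=None)[0]
    a=o1+d1*t[0];b=o2+d2*t[1]; return (a+b)/2,np.linalg.norm(a-b)
def crop(im,x0,y0,x1,y1,s,fn):
    cv2.imwrite(fn,cv2.resize(im[y0:y1,x0:x1],None,fx=s,fy=s,interpolation=cv2.INTER_CUBIC))
E
python3 - <<'E'
from h import *
s=cv2.imread("pics/scene0.png");t=cv2.imread("pics/top0.png")
crop(s,180,170,340,290,5,"pics/s1.png")
crop(t,300,110,510,200,3.8,"pics/t1.png")
crop(t,130,130,260,230,6,"pics/t2.png")
crop(s,270,150,410,250,5.7,"pics/s2.png")
T=cam("top");S=cam("scene")
print(onz(T,(312,126),320),onz(T,(503,161),320),onz(S,(193,271),320),onz(S,(326,197),320))
print(onz(T,(175,147),77),onz(S,(390,208),77))
E
```

```text
[601.58395504 -61.51988735 320.        ] [ 546.30517885 -395.93637578  320.        ] [ 545.63900928 -389.27998261  320.        ] [603.69320554 -72.08754538 320.        ]
[608.85340223 257.29574946  77.        ] [607.61038457 260.56819133  77.        ]
```

View pics/s1.png

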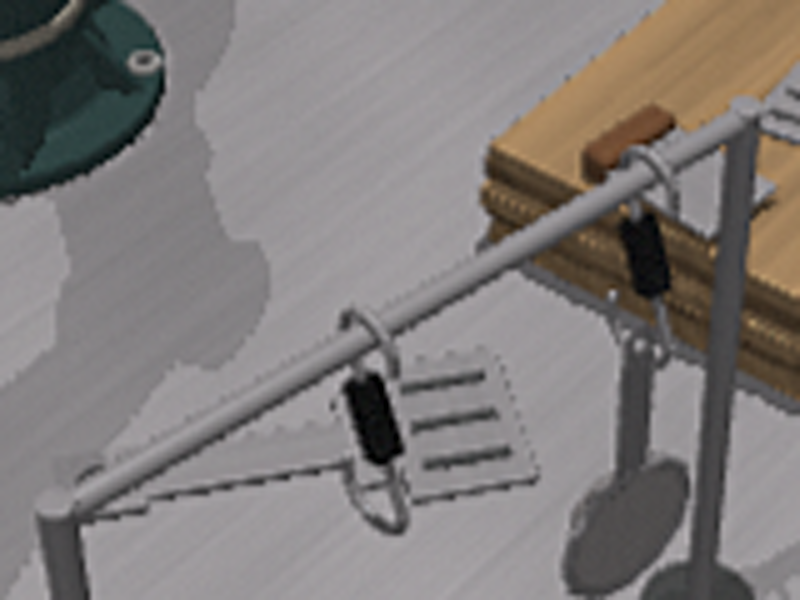

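View pics/t1.png

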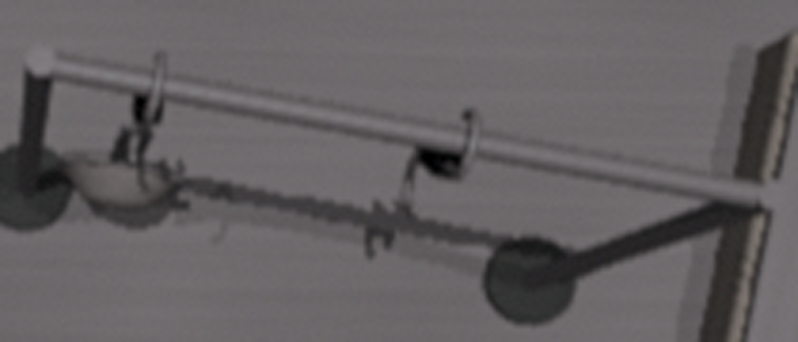

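View pics/t2.png

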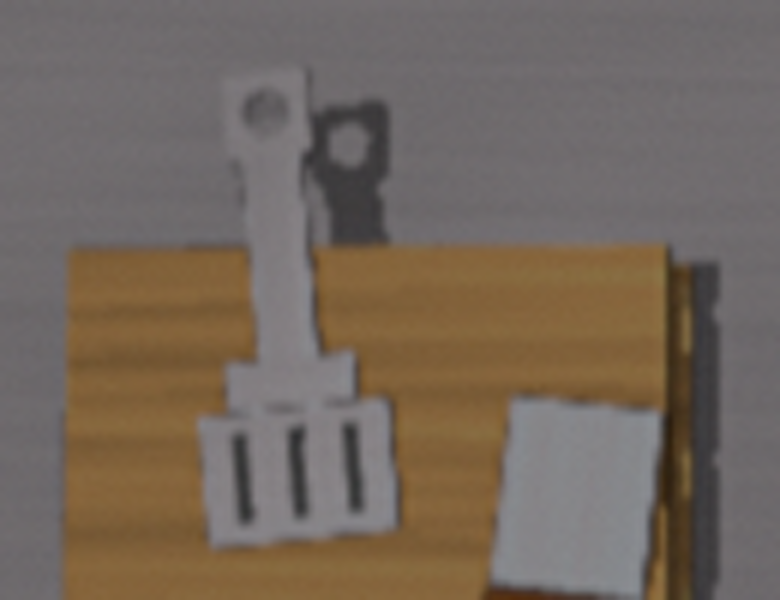

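View pics/s2.png

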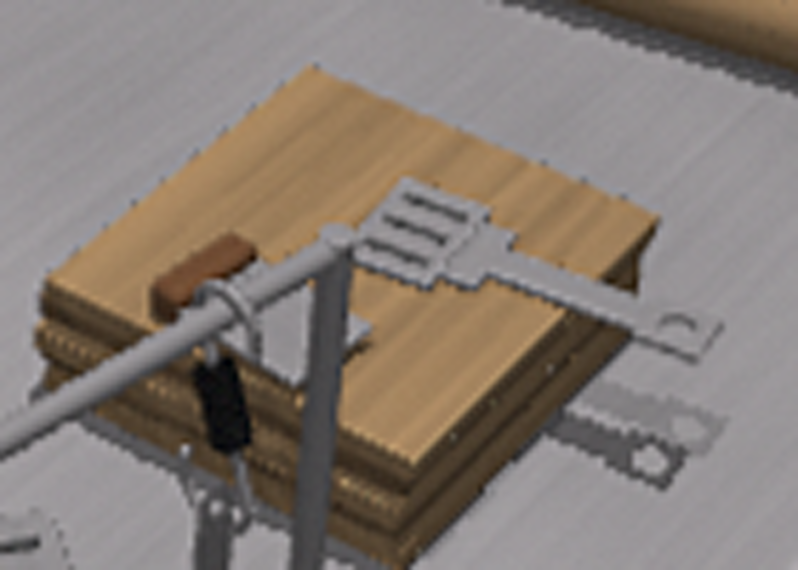

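Run:
```python
from h import *
T=cam("top");S=cam("scene")
f=lambda x,y:(x/3.8+300,y/3.8+110)
g=lambda x,y:(x/5+180,y/5+170)
print("sleeve",tri(T,f(438,160),S,g(374,418)))
print("railL",tri(T,f(40,62),S,g(745,110)))
print("railR",tri(T,f(762,193),S,g(57,510)))
print("hole",tri(T,(266/6+130,111/6+130),S,(389.3,207)), onz(T,(266/6+130,111/6+130),77),onz(S,(389.3,207),77))
print("bow at rail T",onz(T,f(470,140),328),"S",onz(S,g(365,318),328))
t=lambda x,y:onz(T,(x/6+130,y/6+130),75)
print("board far corners",t(70,250),t(667,246))
a=t(303,480);print("slot mid",t(298,473), "blade corners",t(210,546),t(398,530))
a=onz(T,(266/6+130,111/6+130),79); b=t(304,538)
print("turner dir",(a-b), np.degrees(np.arctan2((a-b)[1],(a-b)[0])))
print("scraper",t(510,397),t(662,405),t(645,590))
```

```text
sleeve (array([ 568.55285019, -256.3555181 ,  274.09440866]), np.float64(1.0192632345761914))
railL (array([600.60576553, -58.44402637, 323.26690074]), np.float64(1.2677179011565416))
railR (array([ 546.0095652 , -392.24444413,  320.08439997]), np.float64(1.6211939909418724))
hole (array([605.14772127, 258.2118269 ,  80.58159125]), np.float64(1.6748252559426815)) [605.20412803 258.74636042  77.        ] [603.90486058 263.14346315  77.        ]
bow at rail T [ 566.62356008 -255.94699206  328.        ] S [ 567.8681829  -257.68204796  328.        ]
board far corners [548.07253868 335.59575878  75.        ] [555.04854357  97.27942405  75.        ]
slot mid [461.45177652 240.57068803  75.        ] blade corners [431.72880292 274.35049003  75.        ] [439.93476558 199.96040801  75.        ]
turner dir [168.96503459  20.99170487   4.        ] 7.08196681812036
scraper [493.59738578 157.51937813  75.        ] [491.87878909  97.19210389  75.        ] [418.8392044  101.49633933  75.        ]
```

```bash
cat >> h.py <<'E'
def go(pos,rpy,obs=None,show=True):
    o=obs or ctrl.get_obs()
    R0=R.from_euler("xyz",o["tcp_rot"]);R1=R.from_euler("xyz",rpy)
    rv=np.degrees((R1*R0.inv()).as_rotvec())/6
    d=(np.array(pos)-o["tool_pos"])/40
    if show: print("turn",np.round(rv,2),"shift",np.round(d,3),"t",round(o["time"],2),"F",np.round(o["ft_force"],1),"gap",round(o["finger_gap"],1))
    return rv,d
E
python3 - <<'E'
from h import *
go([499,-245,344],[np.pi,-np.pi/4,-0.162])
E
```

```text
turn [ 1.12 -7.54 -5.64] shift [ 4.423 10.095  2.84 ] t 0.15 F [-0.5 -0.3 -1. ] gap 85.4
```

Emit:
{"name": "step_arm", "arguments": {"increments": [[[0.05,-0.4,-0.3,0.2,0.5,0.3,1],[0.12,-0.9,-0.65,0.45,1.1,0.7,1],[0.2,-1.4,-1.0,0.75,1.75,1.1,1],[0.27,-1.9,-1.4,1.05,2.4,1.5,1],[0.35,-2.4,-1.75,1.35,3.05,1.9,1],[0.42,-2.9,-2.1,1.65,3.7,2.2,1],[0.5,-3.4,-2.5,1.95,4.4,2.5,1],[0.56,-3.8,-2.8,2.2,5.0,2.8,1]]]}}

```text
time: 0.82
tool_pos: [410.2, -446.7, 342.7]
tcp_rot: [3.075, -0.397, 0.176]
ft_force: [0.1, 1.0, 0.5]
finger_gap: 85.4
```

Run:
```python
from h import *
go([499,-245,344],[np.pi,-np.pi/4,-0.162]);print(ctrl.get_obs()["q"])
```

```text
turn [ 0.56 -3.72 -2.82] shift [2.221 5.043 0.033] t 0.82 F [0.1 1.  0.5] gap 85.4
[ 0.99488844  0.25218808 -0.10223785  1.94295855 -0.43351191  0.73927521
 -0.21731121]
```

Emit:
{"name": "step_arm", "arguments": {"increments": [[[0.07,-0.45,-0.35,0.3,0.65,0,1],[0.14,-0.9,-0.7,0.6,1.3,0.02,1],[0.22,-1.4,-1.05,0.9,1.95,0.03,1],[0.3,-1.9,-1.4,1.2,2.6,0.03,1],[0.36,-2.4,-1.8,1.5,3.3,0.03,1],[0.44,-2.9,-2.15,1.8,4.0,0.03,1],[0.5,-3.4,-2.5,2.05,4.6,0.03,1],[0.56,-3.72,-2.82,2.22,5.04,0.03,1]]]}}

```text
time: 1.48
tool_pos: [494.2, -261.9, 342.3]
tcp_rot: [3.125, -0.745, -0.103]
ft_force: [0.0, -0.1, -0.9]
finger_gap: 85.3
```

Run:
```python
from h import *
go([499,-245,344],[np.pi,-np.pi/4,-0.162]);o=ctrl.get_obs();print(o)
im=vision.grab_frame("wrist")[:,:,::-1];cv2.imwrite("pics/w1.png",im)
C=cam("wrist",o)
print(proj(C,[568.5,-256.4,275]),proj(C,[600.6,-58.4,320]),proj(C,[546,-392,320]))
```

```text
turn [ 0.06 -0.39 -0.45] shift [0.12  0.423 0.043] t 1.48 F [ 0.  -0.1 -0.9] gap 85.3
{'time': 1.4833, 'q': array([ 1.12999813,  0.12661515, -0.61223211,  2.29806016, -1.36116678,
        0.21241145,  0.1482436 ]), 'dq': array([ 1.82453617,  0.21706691, -2.28697415,  0.0517567 , -0.7133509 ,
       -0.645616  ,  0.42972669]), 'tau': array([-10.36293358, -25.99864662,   3.51651751, -18.40961874,
        -0.36257227,   0.65724375,   0.08683542]), 'tool_pos': array([ 494.21934171, -261.9237604 ,  342.26624306]), 'tcp_rot': array([ 3.12473227, -0.74545478, -0.10305452]), 'ft_force': array([ 0.03173248, -0.13071889, -0.93951451]), 'wrist_torque': array([0.0974456 , 0.63558142, 0.04325493]), 'finger_gap': 85.2583267450197}
[261.21963791 202.87834902] [-39.28239537 159.48190164] [465.55181057 182.84726565]
```

View pics/w1.png

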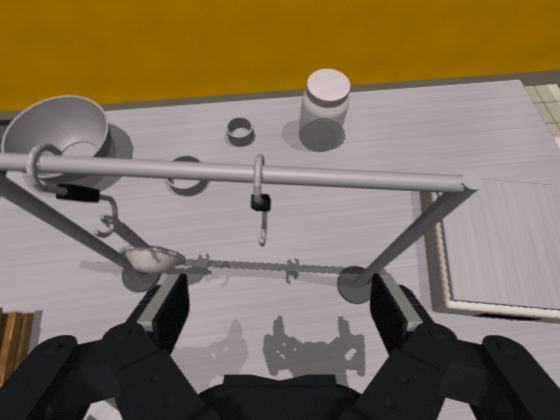

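Emit:
{"name": "step_arm", "arguments": {"increments": [[[0.06,-0.39,-0.45,0.12,0.42,0.04,1],[0.06,-0.39,-0.45,0.12,0.42,0.04,1]]]}}

```text
time: 1.7
tool_pos: [499.3, -250.2, 346.1]
tcp_rot: [-3.142, -0.771, -0.147]
ft_force: [0.7, 0.4, -1.3]
finger_gap: 85.4
```

Run:
```python
from h import *
go([582.9,-258.8,258.6],[np.pi,-np.pi/4,-0.162]);o=ctrl.get_obs();print(o['q'],o['dq'],o['tool_pos'],o['tcp_rot'])
```

```text
turn [-0.02 -0.14 -0.14] shift [ 2.091 -0.216 -2.186] t 1.7 F [ 0.7  0.4 -1.3] gap 85.4
[ 1.42118638  0.16135823 -0.9784678   2.30861639 -1.48991342  0.11006456
  0.22941167] [ 1.72928569  0.1964395  -2.23883885  0.09535623 -0.80865884 -0.60634949
  0.51112215] [ 499.27803573 -250.16926043  346.05905676] [-3.14158798 -0.77096164 -0.14728693]
```

Emit:
{"name": "step_arm", "arguments": {"increments": [[[0.1,0.6,0,0,0,0.2,1],[0.2,1.2,0,0,0,0.4,1],[0.3,1.8,0,0,0,0.6,1],[0.4,2.4,0,0,0,0.6,1],[0.5,3.0,0,0,0,0.6,1],[0.5,3.0,0,0,0,0.6,1],[0.5,3.0,0,0,0,0.6,1]]]}}

```text
time: 2.28
tool_pos: [499.2, -249.3, 369.2]
tcp_rot: [-3.126, -0.477, -0.149]
ft_force: [0.3, 0.7, -0.7]
finger_gap: 85.6
```

Run:
```python
from h import *
o=ctrl.get_obs();print(o['q'],o['dq'],o['tool_pos'],o['tcp_rot'])
```

```text
[ 0.79033364  0.09202781 -0.34344053  2.10822934 -0.25584275  0.50786393
 -1.06451283] [-0.71302509  0.08524267  0.45902386 -0.52049068  2.02007219  0.96602438
 -2.17521836] [ 499.20317848 -249.28006853  369.23557607] [-3.1255386  -0.47719196 -0.14921342]
```

Emit:
{"name": "step_arm", "arguments": {"increments": [[[0,0,0,0.1,0,0,1],[0,0,0,0.2,0,0,1],[0,0,0,0.2,0,0,1],[0,0,0,0.2,0,0,1]]]}}

```text
time: 2.62
tool_pos: [506.3, -249.1, 368.0]
tcp_rot: [-3.124, -0.476, -0.15]
ft_force: [-0.2, 0.2, 0.6]
finger_gap: 85.3
```

Run:
```python
from h import *
o=ctrl.get_obs();print(o['q'],o['dq'],o['tool_pos'],o['tcp_rot'])
```

```text
[ 0.78371339  0.10327865 -0.34744951  2.09849451 -0.24085717  0.50596274
 -1.08569344] [ 0.01389995 -0.00115559 -0.00730684  0.00955201  0.00814298  0.00498252
 -0.01213491] [ 506.297493   -249.09265314  368.02284042] [-3.12396746 -0.47577232 -0.15014697]
```

Run:
```python
from h import *
go([531,-250.3,318.7],[np.pi,-np.radians(40),-0.162])
```

```text
turn [-0.47 -2.08 -0.21] shift [ 0.618 -0.03  -1.233] t 2.62 F [-0.2  0.2  0.6] gap 85.3
```

Emit:
{"name": "step_arm", "arguments": {"increments": [[[-0.12,-0.5,-0.05,0.15,0,-0.3,1],[-0.24,-1.0,-0.1,0.3,0,-0.6,1],[-0.36,-1.5,-0.15,0.45,-0.02,-0.9,1],[-0.47,-2.08,-0.21,0.62,-0.03,-1.23,1],[-0.47,-2.08,-0.21,0.62,-0.03,-1.23,1],[-0.47,-2.08,-0.21,0.62,-0.03,-1.23,1]]]}}

```text
time: 3.12
tool_pos: [529.1, -250.5, 317.1]
tcp_rot: [-3.14, -0.696, -0.165]
ft_force: [1.4, -10.7, 0.8]
finger_gap: 85.3
```

Run:
```python
from h import *
o=ctrl.get_obs();print(o['q'],o['dq'])
go([581.7,-258.6,257.4],[np.pi,-np.radians(40),-0.162])
im=vision.grab_frame("wrist")[:,:,::-1];cv2.imwrite("pics/w2.png",im)
C=cam("wrist",o)
print(proj(C,[568.5,-256.4,275]),proj(C,[600.6,-58.4,320]),proj(C,[546,-392,320]))
```

```text
[ 0.99174088  0.19587226 -0.59805829  2.26673733 -1.0535738   0.07771854
 -0.26572866] [ 0.24437219  0.12617302 -0.26371833  0.11597269 -1.92695838 -0.01745568
  1.93686033]
turn [-0.02 -0.02  0.02] shift [ 1.316 -0.202 -1.492] t 3.12 F [  1.4 -10.7   0.8] gap 85.3
[278.92277041 226.42862588] [-88.93021209 200.96172242] [531.29840391 198.77694124]
```

View pics/w2.png

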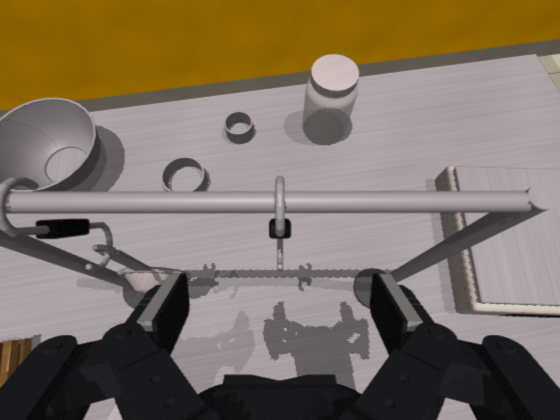

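Emit:
{"name": "step_arm", "arguments": {"increments": [[[0.1,0.5,0,0,0,0.05,1],[0.18,0.9,0,0.05,0,0.05,1],[0.22,1.3,0,0.15,0,-0.1,1],[0.22,1.3,0,0.3,-0.03,-0.3,1],[0.22,1.3,0,0.3,-0.03,-0.3,1]]]}}

```text
time: 3.58
tool_pos: [541.8, -250.5, 303.6]
tcp_rot: [-3.138, -0.555, -0.163]
ft_force: [0.1, 0.6, 0.4]
finger_gap: 85.1
```

Run:
```python
from h import *
o=ctrl.get_obs();print(o['q'],o['dq'])
L=np.radians(33);g=np.array([.8,-2])+19*np.array([np.sin(L),-np.cos(L)])
p=np.array([568.5,-256.4,275])+g[0]*np.array([.987,-.161,0])+[0,0,g[1]];print(p)
go(p,[np.pi,-L,-0.162])
```

```text
[ 0.43403073  0.19950007 -0.00360426  2.19158102 -0.59519656  0.25495163
 -0.76179677] [ 0.10191185 -0.01930252 -0.11160219  0.043558   -0.1559513  -0.02015174
  0.18063647]
[ 579.50321582 -258.19485081  257.06525921]
turn [-0.06 -0.2  -0.  ] shift [ 0.943 -0.193 -1.163] t 3.58 F [0.1 0.6 0.4] gap 85.1
```

Emit:
{"name": "step_arm", "arguments": {"increments": [[[0,0,0,0.15,-0.03,-0.25,1],[0,-0.05,0,0.35,-0.07,-0.5,1],[0,-0.05,0,0.55,-0.12,-0.75,1],[0,-0.05,0,0.75,-0.16,-0.98,1],[0,-0.05,0,0.94,-0.19,-1.16,1],[0,-0.05,0,0.94,-0.19,-1.16,1],[0,-0.05,0,0.94,-0.19,-1.16,1]]]}}

```text
time: 4.17
tool_pos: [579.0, -258.4, 256.3]
tcp_rot: [-3.136, -0.559, -0.165]
ft_force: [-0.3, -0.4, -0.1]
finger_gap: 85.5
```

Run:
```python
from h import *
o=ctrl.get_obs();print(o['q'],o['dq'])
go([579.5,-258.2,257],[np.pi,-.57,-0.162])
im=vision.grab_frame("wrist")[:,:,::-1];cv2.imwrite("pics/w3.png",im)
im=vision.grab_frame("scene")[:,:,::-1];cv2.imwrite("pics/s3.png",im); crop(im,150,150,350,300,4,"pics/s3c.png")
C=cam("wrist",o)
print(proj(C,[568.5,-256.4,275]))
```

```text
[ 0.51543506  0.31865307 -0.12498726  2.16871987 -0.69430294  0.14663009
 -0.66423   ] [-0.01751878 -0.0239858   0.02124411  0.00426722  0.00469269  0.00507605
 -0.00365015]
turn [-0.06 -0.1   0.01] shift [0.011 0.006 0.017] t 4.17 F [-0.3 -0.4 -0.1] gap 85.5
[279.16753734 295.9128347 ]
```

View pics/w3.png

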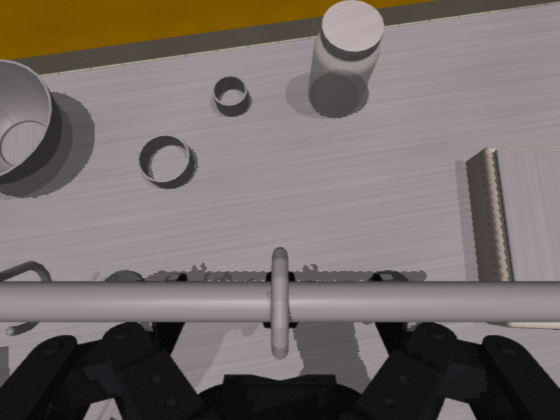

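View pics/s3c.png

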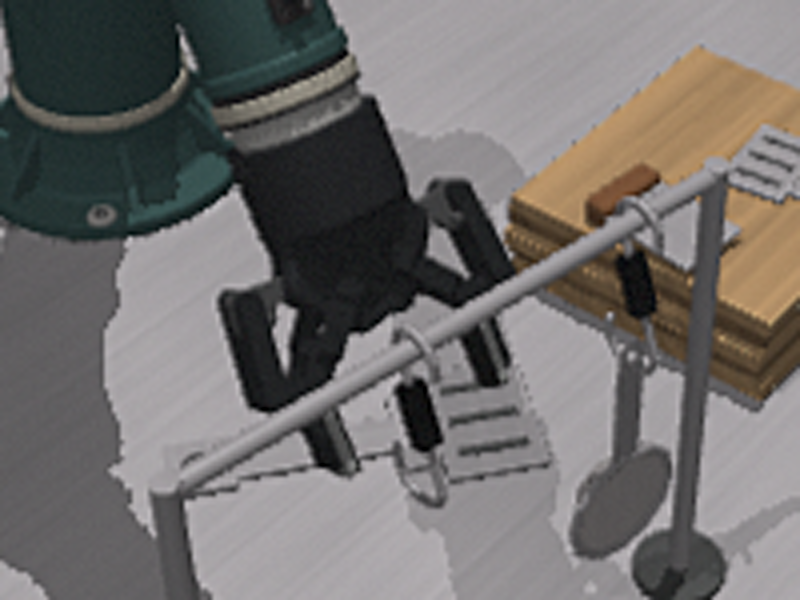

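Emit:
{"name": "step_arm", "arguments": {"increments": [[[0,0,0,0,0,0,0.5],[0,0,0,0,0,0,0.2],[0,0,0,0,0,0,0],[0,0,0,0,0,0,0],[0,0,0,0,0,0,0],[0,0,0,0,0,0,0],[0,0,0,0,0,0,0],[0,0,0,0,0,0,0]]], "force": 80}}

```text
time: 4.93
tool_pos: [579.2, -258.3, 257.5]
tcp_rot: [-3.137, -0.56, -0.164]
ft_force: [-0.4, -0.8, 2.3]
finger_gap: 12.9
```

Run:
```python
from h import *
o=ctrl.get_obs();print(o['q'],o['dq'],o['tool_pos'],o['tcp_rot'],o['ft_force'],o['finger_gap'])
im=vision.grab_frame("wrist")[:,:,::-1];cv2.imwrite("pics/w4.png",im)
im=vision.grab_frame("scene")[:,:,::-1]; crop(im,180,180,320,285,5.7,"pics/s4c.png")
```

```text
[ 0.51378268  0.31671725 -0.12358955  2.16863526 -0.69410461  0.1468663
 -0.66434981] [ 3.89319599e-05 -3.31643153e-04 -1.64410257e-03  1.37742849e-03
 -9.83265867e-04 -3.73624928e-04 -1.58467159e-03] [ 579.22427691 -258.27161477  257.53436824] [-3.13746548 -0.56045689 -0.16430488] [-0.35470706 -0.7500692   2.26234411] 12.867586141346052
```

View pics/w4.png

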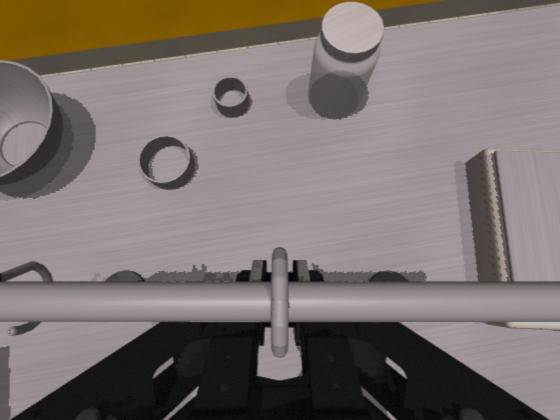

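View pics/s4c.png

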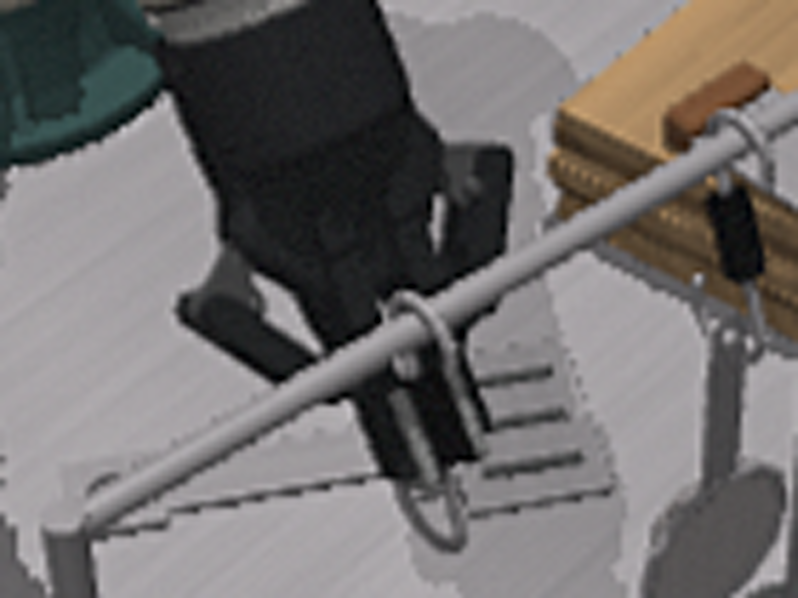

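Emit:
{"name": "step_arm", "arguments": {"increments": [[[0,0,0,-0.06,0.01,0.12,0],[0,0,0,-0.12,0.02,0.25,0],[0,0,0,-0.16,0.03,0.36,0],[0,0,0,-0.2,0.03,0.44,0],[0,0,0,-0.22,0.04,0.48,0],[0,0,0,-0.22,0.04,0.5,0]]]}}

```text
time: 5.53
tool_pos: [570.3, -256.6, 278.1]
tcp_rot: [-3.138, -0.561, -0.164]
ft_force: [0.2, 0.4, -0.5]
finger_gap: 12.9
```

Run:
```python
from h import *
o=ctrl.get_obs();print(o['q'],o['dq'],o['tool_pos'],o['tcp_rot'],o['ft_force'],o['finger_gap'])
print((o['tool_pos']-[579.2,-258.3,257.5]))
im=vision.grab_frame("wrist")[:,:,::-1];cv2.imwrite("pics/w5.png",im)
```

```text
[ 0.46774873  0.27337543 -0.05985242  2.16804674 -0.66190409  0.19579424
 -0.70014587] [-0.02375576 -0.00501301  0.02696067 -0.01029831  0.01996656  0.02212727
 -0.02456868] [ 570.28761828 -256.59833193  278.0926386 ] [-3.13779795 -0.56099024 -0.16407203] [ 0.241391    0.37062832 -0.50895994] 12.863420174777717
[-8.91238172  1.70166807 20.5926386 ]
```

View pics/w5.png

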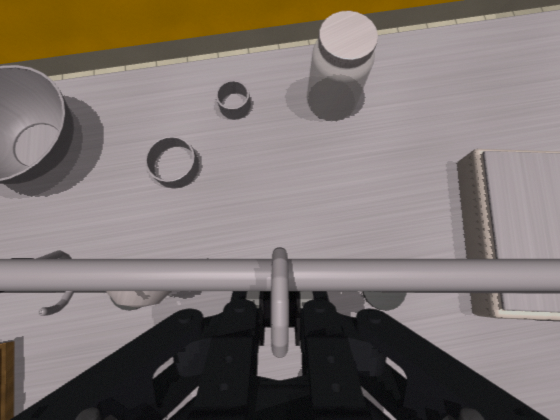

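Emit:
{"name": "step_arm", "arguments": {"increments": [[[0,0,0,-0.15,0.02,0.04,0],[0,0,0,-0.32,0.05,0.08,0],[0,0,0,-0.5,0.08,0.12,0],[0,0,0,-0.7,0.11,0.25,0],[0,0,0,-0.95,0.15,0.55,0],[0,0,0,-1.2,0.2,1.0,0],[0,0,0,-1.3,0.22,1.6,0],[0,0,0,-1.3,0.22,2.0,0]]]}}

```text
time: 6.25
tool_pos: [516.4, -248.2, 359.6]
tcp_rot: [-3.138, -0.561, -0.166]
ft_force: [1.0, 0.1, 0.1]
finger_gap: 12.9
```

Run:
```python
from h import *
o=ctrl.get_obs();print(o['q'],o['dq'],o['tool_pos'],o['tcp_rot'],o['ft_force'],o['finger_gap'])
im=vision.grab_frame("wrist")[:,:,::-1];cv2.imwrite("pics/w6.png",im)
im=vision.grab_frame("scene")[:,:,::-1]; crop(im,150,100,350,250,4,"pics/s6c.png")
```

```text
[ 0.3755811   0.08897485  0.08273353  2.16981299 -0.4583168   0.37717327
 -0.89511672] [-0.23238261 -0.23439536  0.22366859 -0.26684419  0.56401532  0.42631277
 -0.6009008 ] [ 516.39291215 -248.23421731  359.63208488] [-3.13804162 -0.5613609  -0.16580672] [0.97651425 0.14974077 0.07813455] 12.928734825974765
```

View pics/w6.png

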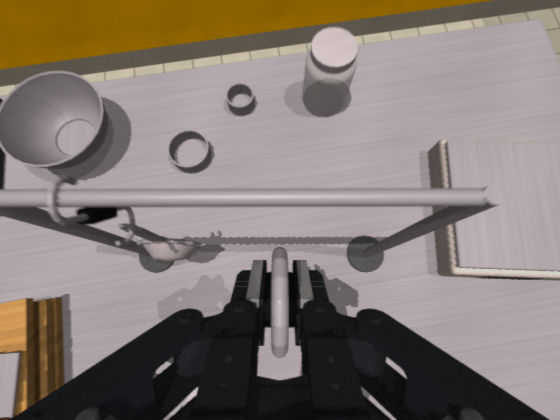

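View pics/s6c.png

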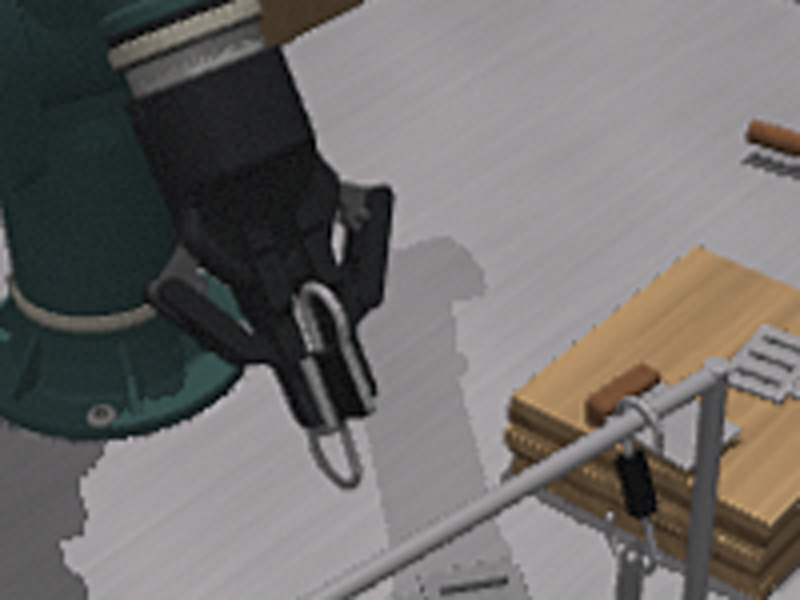

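Emit:
{"name": "step_arm", "arguments": {"increments": [[[0,0,0.2,0.0,0.6,0.1,0],[0,0,0.5,0.0,1.3,0.1,0],[0,0,0.8,0.05,2.1,0.1,0],[0,0,1.1,0.1,2.9,0.1,0],[0,0,1.4,0.15,3.7,0.1,0],[0,0,1.7,0.25,4.5,0.05,0],[0,0,2.0,0.35,5.3,0,0],[0,0,2.3,0.5,6.1,0,0]]]}}

```text
time: 7.02
tool_pos: [537.2, -3.5, 360.3]
tcp_rot: [-3.14, -0.565, 0.079]
ft_force: [-0.1, -0.1, -0.6]
finger_gap: 13.0
```

Run:
```python
from h import *
o=ctrl.get_obs();print(o['q'],o['dq'],o['tool_pos'],o['tcp_rot'],o['finger_gap'])
go([675,267,180],[-3.138,-.561,.122])
```

```text
[ 3.84695209e-02  2.44721604e-02 -1.16668236e-01  2.23973803e+00
  2.00085441e-03  3.12870093e-01 -1.57072856e+00] [-0.52577977  0.09848246 -0.34680216 -0.1115792   0.90575744 -0.01459685
 -1.26851642] [537.20534933  -3.54839731 360.33469967] [-3.1400856  -0.56468089  0.07869347] 13.021376427877932
turn [0.01 0.04 0.42] shift [ 3.445  6.764 -4.508] t 7.02 F [-0.1 -0.1 -0.6] gap 13.0
```

Emit:
{"name": "step_arm", "arguments": {"increments": [[[0,0,0.05,0.3,0.7,-0.1,0],[0,0,0.1,0.6,1.5,-0.2,0],[0,0,0.15,0.95,2.3,-0.4,0],[0,0,0.2,1.3,3.1,-0.6,0],[0,0,0.25,1.7,3.9,-0.9,0],[0,0,0.3,2.1,4.7,-1.2,0],[0,0,0.35,2.5,5.4,-1.6,0],[0,0.02,0.4,2.9,6.1,-2.0,0]]]}}

```text
time: 7.68
tool_pos: [652.7, 242.1, 278.4]
tcp_rot: [-3.14, -0.56, 0.122]
ft_force: [-0.0, -0.1, 0.0]
finger_gap: 13.1
```

Run:
```python
from h import *
o=ctrl.get_obs();print(o['q'],o['dq'],o['tool_pos'],o['tcp_rot'],o['finger_gap'])
go([675,267,180],[-3.138,-.561,.122])
im=vision.grab_frame("wrist")[:,:,::-1];cv2.imwrite("pics/w7.png",im)
C=cam("wrist",o); print(proj(C,[605,259,77]))
```

```text
[-0.52548654  0.3571923   0.02112118  2.03282647  0.71840519  0.29491776
 -2.60043646] [-0.57896836  0.64244968  0.29793967 -0.44708542  0.32177113 -0.06066784
 -0.60274266] [652.65835309 242.0846771  278.35507529] [-3.14013932 -0.56045604  0.12215946] 13.10354257186299
turn [ 0.02 -0.    0.01] shift [ 0.559  0.623 -2.459] t 7.68 F [-0.  -0.1  0. ] gap 13.1
[259.62219491 326.05089536]
```

View pics/w7.png

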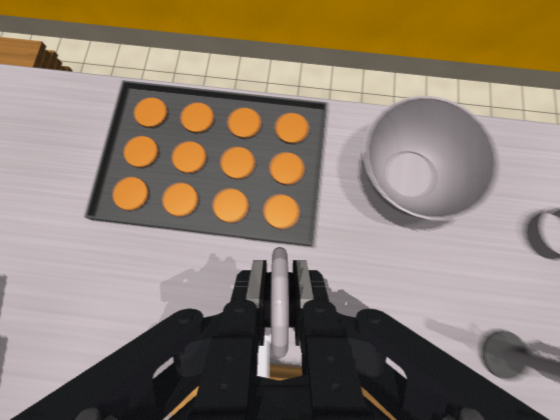

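Run:
```python
from h import *
T=cam("top")
print(onz(T,(87,114),20),onz(T,(207,114),20))
```

```text
[700.92735019 504.94419772  20.        ] [706.82871384 196.89380355  20.        ]
```

Emit:
{"name": "step_arm", "arguments": {"increments": [[[0,0,0,0.1,0.1,-0.4,0],[0,0,0,0.25,0.25,-0.9,0],[0,0,0,0.4,0.4,-1.4,0],[0,0,0,0.5,0.55,-1.9,0],[0,0,0,0.56,0.62,-2.3,0],[0,0,0,0.56,0.62,-2.46,0],[0,0,0,0.56,0.62,-2.46,0]]]}}

```text
time: 8.32
tool_pos: [673.7, 274.7, 172.9]
tcp_rot: [-3.139, -0.553, 0.133]
ft_force: [-0.4, 1.3, -0.3]
finger_gap: 13.0
```

Run:
```python
from h import *
o=ctrl.get_obs();print(o['q'],o['dq'],o['tool_pos'],o['tcp_rot'],o['finger_gap'])
im=vision.grab_frame("scene")[:,:,::-1];crop(im,310,120,450,225,5.7,"pics/s8.png")
im=vision.grab_frame("top")[:,:,::-1];crop(im,130,80,260,180,6,"pics/t8.png")
```

```text
[-0.72389227  0.55786775  0.2604448   2.04558665  1.06120878  0.07927856
 -3.01649709] [ 0.01537945 -0.03982544  0.00096809 -0.01790638 -0.17493033  0.00829483
  0.1923742 ] [673.71706079 274.65455307 172.94610809] [-3.13889324 -0.55322582  0.13280942] 12.980104251933408
```

View pics/s8.png

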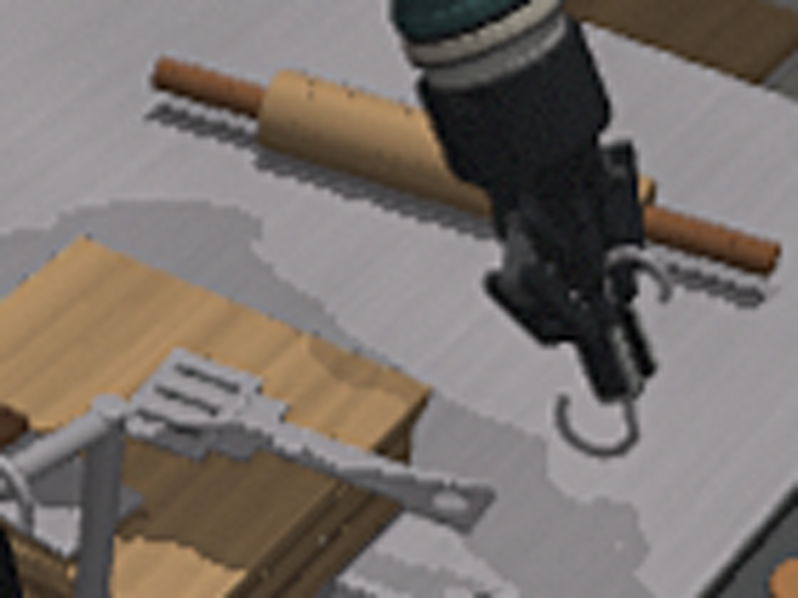

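View pics/t8.png

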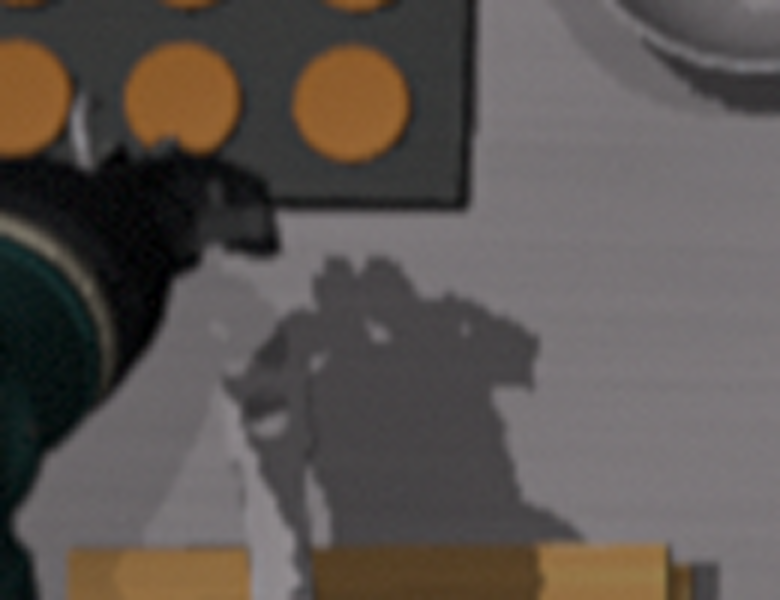

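```bash
cat > fk.py <<'E'
import numpy as np, itertools
from scipy.spatial.transform import Rotation as R
from scipy.optimize import least_squares
D=[([1.01651319,0.59214732,0.04831125,1.60983522,-0.03328492,0.94267897,-0.03368929],[321.999,-648.646,230.116],[-3.13933328,0.000148,0.46087]),
([1.42118638,0.16135823,-0.9784678,2.30861639,-1.48991342,0.11006456,0.22941167],[499.278,-250.169,346.059],[-3.14158798,-0.77096164,-0.14728693]),
([0.79033364,0.09202781,-0.34344053,2.10822934,-0.25584275,0.50786393,-1.06451283],[499.203,-249.28,369.2355],[-3.1255386,-0.47719196,-0.14921342]),
([0.78371339,0.10327865,-0.34744951,2.09849451,-0.24085717,0.50596274,-1.08569344],[506.297,-249.0926,368.0228],[-3.12396746,-0.47577232,-0.15014697]),
([0.51378268,0.31671725,-0.12358955,2.16863526,-0.69410461,0.1468663,-0.66434981],[579.22427691,-258.27161477,257.53436824],[-3.13746548,-0.56045689,-0.16430488]),
([0.3755811,0.08897485,0.08273353,2.16981299,-0.4583168,0.37717327,-0.89511672],[516.39291215,-248.23421731,359.63208488],[-3.13804162,-0.5613609,-0.16580672]),
([3.84695209e-02,2.44721604e-02,-1.16668236e-01,2.23973803,2.00085441e-03,3.12870093e-01,-1.57072856],[537.20534933,-3.54839731,360.33469967],[-3.1400856,-0.56468089,0.07869347]),
([-0.52548654,0.3571923,0.02112118,2.03282647,0.71840519,0.29491776,-2.60043646],[652.65835309,242.0846771,278.35507529],[-3.14013932,-0.56045604,0.12215946]),
([-0.72389227,0.55786775,0.2604448,2.04558665,1.06120878,0.07927856,-3.01649709],[673.71706079,274.65455307,172.94610809],[-3.13889324,-0.55322582,0.13280942])]
def fk(q,p,s):
    z=lambda a:R.from_euler("z",a);y=lambda a:R.from_euler("y",a)
    Rm=z(s[0]*q[0]+p[4]);t=np.array([0,0,p[0]])+Rm.apply([p[6],0,0])
    Rm=Rm*y(q[1])*z(s[1]*q[2]);t=t+Rm.apply([p[7],0,p[1]])
    Rm=Rm*y(q[3])*z(s[2]*q[4]);t=t+Rm.apply([p[8],0,p[2]])
    Rm=Rm*y(q[5])*z(s[3]*q[6]+p[5]);t=t+Rm.apply([0,0,p[3]])
    return t,Rm
def res(p,s):
    r=[]
    for q,x,e in D:
        t,Rm=fk(q,p,s);r+=list((t-x)/10);r+=list(10*(Rm*R.from_euler("xyz",e).inv()).as_rotvec())
    return np.array(r)
if __name__=="__main__":
    best=None
    for s in itertools.product([1,-1],repeat=4):
      for c7 in (0,1.57,-1.57,3.1):
        f=least_squares(res,[330,400,400,250,0,c7,0,0,0],args=(s,),loss="soft_l1")
        if best is None or f.cost<best[0]: best=(f.cost,s,f.x)
    print(best[0],best[1],np.round(best[2],3)); print(np.abs(res(best[2],best[1])).max())
    np.save("fk.npy",np.r_[best[2],best[1]])
E
python3 fk.py
```

```text
2.680614321846571 (-1, -1, -1, -1) [ 2.73879e+02  6.42083e+02  4.61762e+02  3.12683e+02 -6.90000e-02
  1.51100e+00  5.93400e+00 -1.35710e+01 -2.49500e+00]
1.5886323704740648
```

```bash
cat > plan.py <<'E'
from fk import *
v=np.load("fk.npy");P,S=v[:9],v[9:]
lo=np.array([-2.69,-.47,-1.27,.19,-1.53,.08,-3.09]);hi=np.array([2.69,2.24,1.36,2.51,4.68,2.07,3.09])
R0=R.from_euler("xyz",[-3.1378,-.5605,0.])   # hand rot with hook upright, hook yaw = 0.002
TCPh=np.array([10.9,0,-18.])                  # TCP in hook frame
def hand(pt_h,pt_w,lean,yaw):
    """TCP pose so that hook point pt_h sits at pt_w, hook tilted by 32.1-lean deg, yaw rad"""
    H=R.from_euler("z",yaw)*R.from_euler("y",np.radians(32.1-lean))
    return np.array(pt_w)+H.apply(TCPh-np.array(pt_h)),H*R0
def ik(t,Rm,q0,w=.05,m=.06):
    def f(q):
        a,B=fk(q,P,S);return np.r_[(a-t)/10,10*(B*Rm.inv()).as_rotvec(),w*np.array([0,0,q[2],0,q[4],2*(q[5]-.6),.5*(q[6]+1.57)])]
    s=least_squares(f,np.clip(q0,lo+m,hi-m),bounds=(lo+m-.001,hi-m+.001));r=f(s.x)
    return s.x,np.abs(r[:3]).max()*10,np.abs(r[3:6]).max()/10
E
python3 - <<'E'
from plan import *
q0=[-.5,.5,0,2.0,.3,.3,-2]
for zt in (71,):
 for yaw in (.122,.25,.38):
  for lean in (5,10,15,20,25,30):
    t,Rm=hand([-18,0,-34.5],[605,259,zt],lean,yaw)
    q,ep,er=ik(t,Rm,q0);print(yaw,lean,np.round(t),np.round(q,2),round(ep,1),round(er,3))
E
```

```text
0.122 5 [638. 263.  73.] [-0.51  0.71  0.06  1.87 -0.04  0.49 -1.87] 0.0 0.0
0.122 10 [638. 263.  75.] [-0.54  0.69  0.09  1.93 -0.03  0.36 -1.88] 0.0 0.0
0.122 15 [637. 263.  78.] [-0.58  0.67  0.13  1.99 -0.04  0.24 -1.89] 0.0 0.0
0.122 20 [636. 263.  81.] [-0.52  0.66  0.03  2.04  0.67  0.14 -2.6 ] 0.0 0.0
0.122 25 [635. 263.  84.] [-0.52  0.65  0.01  2.06  1.1   0.14 -3.03] 0.6 0.047
0.122 30 [634. 263.  86.] [-0.58  0.65  0.06  2.07  1.09  0.14 -3.03] 1.6 0.12
0.25 5 [637. 267.  73.] [-0.49  0.71  0.03  1.86 -0.03  0.48 -1.76] 0.0 0.0
0.25 10 [637. 267.  75.] [-0.51  0.68  0.05  1.93 -0.03  0.36 -1.76] 0.0 0.0
0.25 15 [636. 267.  78.] [-0.53  0.67  0.07  1.99 -0.03  0.23 -1.76] 0.0 0.0
0.25 20 [636. 267.  81.] [-0.43  0.65 -0.08  2.05  0.83  0.14 -2.6 ] 0.0 0.0
0.25 25 [635. 267.  84.] [-0.42  0.65 -0.11  2.07  1.26  0.14 -3.03] 0.6 0.047
0.25 30 [634. 266.  86.] [-0.44  0.64 -0.09  2.07  1.26  0.14 -3.03] 1.6 0.123
0.38 5 [636. 271.  73.] [-0.48  0.71  0.01  1.86 -0.01  0.48 -1.64] 0.0 0.0
0.38 10 [636. 271.  75.] [-0.48  0.68  0.01  1.93 -0.02  0.36 -1.64] 0.0 0.0
0.38 15 [635. 271.  78.] [-0.48  0.67  0.01  1.99 -0.02  0.22 -1.64] 0.0 0.0
0.38 20 [634. 271.  81.] [-0.36  0.66 -0.17  2.05  0.88  0.14 -2.51] 0.0 0.0
0.38 25 [634. 270.  84.] [-0.32  0.66 -0.22  2.08  1.42  0.14 -3.03] 0.5 0.04
0.38 30 [632. 270.  86.] [-0.31  0.65 -0.23  2.08  1.43  0.14 -3.03] 1.5 0.116
```

```bash
cat >> h.py <<'E'
def gohook(pt_h,pt_w,lean,yaw):
    from plan import hand
    t,Rm=hand(pt_h,pt_w,lean,yaw)
    return go(t,Rm.as_euler("xyz"))
TIP=[-18,0,-34.5]
E
python3 - <<'E'
from h import *
gohook(TIP,[650,264.5,120],15,.122)
E
```

```text
turn [-0.37  2.79 -0.08] shift [ 0.172 -0.154 -1.215] t 8.42 F [ 0.2 -0.  -0.8] gap 12.9
```

Emit:
{"name": "step_arm", "arguments": {"increments": [[[-0.1,0.8,-0.02,0,0,0.1,0],[-0.2,1.6,-0.04,0.05,-0.05,0.1,0],[-0.3,2.3,-0.06,0.1,-0.1,0.1,0],[-0.37,2.79,-0.08,0.17,-0.15,0,0],[-0.37,2.79,-0.08,0.17,-0.15,-0.4,0],[-0.37,2.79,-0.08,0.17,-0.15,-0.8,0],[-0.37,2.79,-0.08,0.17,-0.15,-1.2,0],[-0.37,2.79,-0.08,0.17,-0.15,-1.22,0]]]}}

```text
time: 9.08
tool_pos: [680.4, 265.7, 123.8]
tcp_rot: [-3.14, -0.258, 0.12]
ft_force: [-1.2, -0.6, -1.7]
finger_gap: 12.9
```

Run:
```python
from h import *
o=ctrl.get_obs();print(o['q'],o['dq'],o['tool_pos'],o['tcp_rot'],o['finger_gap'])
gohook(TIP,[650,264.5,71],15,.122)
im=vision.grab_frame("scene")[:,:,::-1];crop(im,310,130,450,235,5.7,"pics/s9.png")
im=vision.grab_frame("top")[:,:,::-1];crop(im,130,80,260,180,6,"pics/t9.png")
from plan import hand
t,Rm=hand(TIP,[650,264.5,120],15,.122)
tip=np.array([650,264.5,120])+R.from_euler("xyz",o['tcp_rot']).as_matrix()@(Rm.inv().apply(0*t)) + (o['tool_pos']-t)
S=cam("scene");T=cam("top")
for C,x0,y0,s in((S,310,130,5.7),(T,130,80,6)):
  print("tip pred crop",(proj(C,tip)-[x0,y0])*s,"hole",(proj(C,[605,259,77])-[x0,y0])*s)
```

```text
[-0.21620661  0.66904806 -0.37551077  1.84261755  0.68857428  0.51725986
 -2.51894934] [-0.02105358 -0.01849209 -0.00137907 -0.0083911  -0.00289435  0.02161337
  0.01036591] [680.37846235 265.71387457 123.81328693] [-3.14004287 -0.25757373  0.12025715] 12.887625827251219
turn [ 0.03 -0.04  0.02] shift [ 0.046  0.068 -1.139] t 9.08 F [-1.2 -0.6 -1.7] gap 12.9
tip pred crop [545.23511313 415.36223591] hole [449.73112265 443.96881669]
tip pred crop [231.62569045 278.45565668] hole [265.345959   411.49441598]
```

View pics/s9.png

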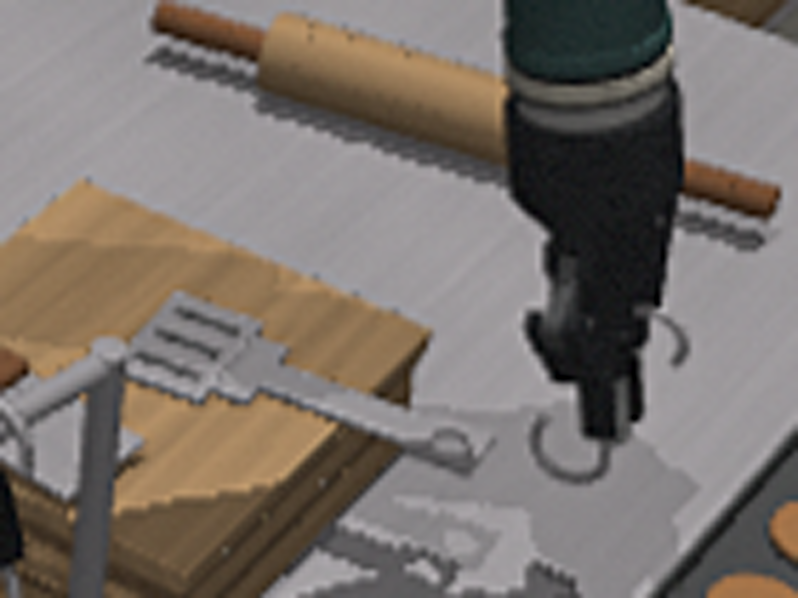

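View pics/t9.png

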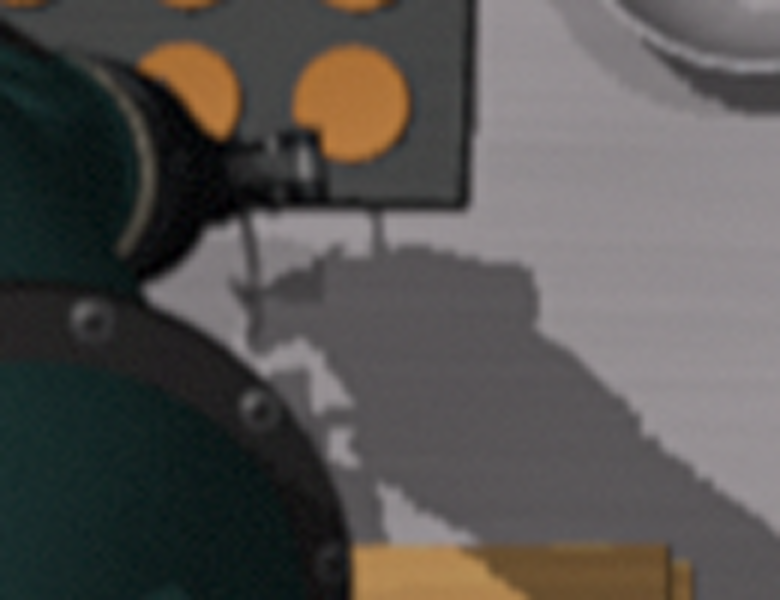

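Run:
```python
from h import *
im=vision.grab_frame("top")[:,:,::-1];crop(im,155,105,205,142,16,"pics/t10.png")
im=vision.grab_frame("scene")[:,:,::-1];crop(im,390,180,440,217,16,"pics/s10.png")
```

```text
(no output)
```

View pics/t10.png

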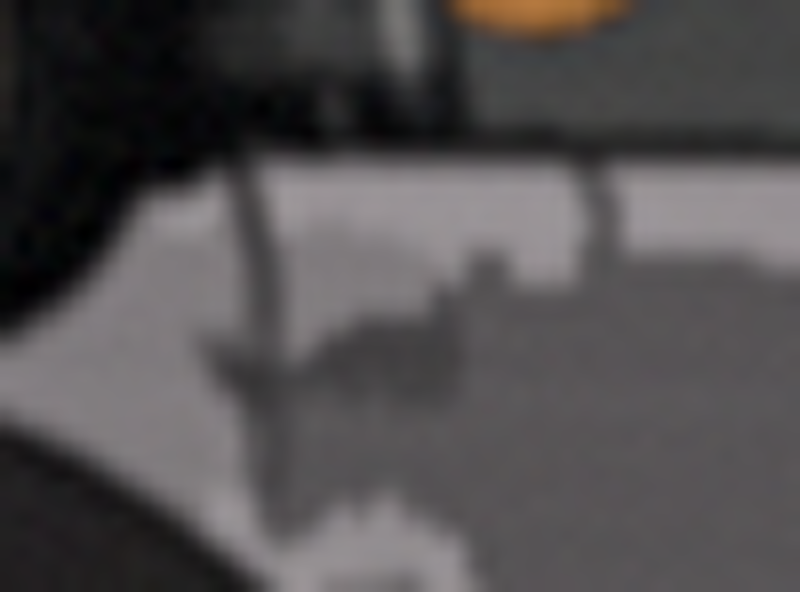

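View pics/s10.png

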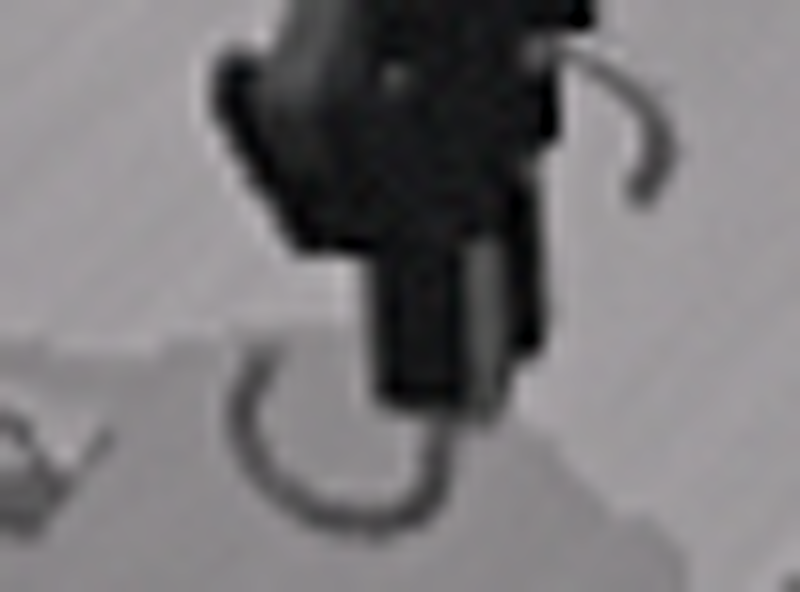

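Run:
```python
from h import *
from plan import R0,TCPh
o=ctrl.get_obs()
H=R.from_euler("xyz",o['tcp_rot'])*R0.inv()
w=lambda p:o['tool_pos']+H.apply(np.array(p)-TCPh)
S=cam("scene");T=cam("top")
a=np.radians(np.arange(0,181,30))
pts=[(18*np.cos(t),0,-42-18*np.sin(t)) for t in a]+[(-18,0,-34.5),(15,0,35),(15,0,38),(0,0,53)]
for p in pts:
  q=w(p);print(np.round(p),np.round(q,1),np.round((proj(S,q)-[390,180])*16),np.round((proj(T,q)-[155,105])*16))
```

```text
[ 18.   0. -42.] [682.2 269.1 103.2] [438. 488.] [207. 135.]
[ 16.   0. -51.] [677.3 268.5  95.3] [401. 513.] [226. 184.]
[  9.   0. -58.] [669.1 267.5  90.9] [350. 516.] [240. 247.]
[  0.   0. -60.] [659.9 266.4  91.2] [299. 495.] [244. 308.]
[ -9.   0. -58.] [652.  265.4  96.1] [260. 457.] [238. 352.]
[-16.   0. -51.] [647.7 264.9 104.4] [244. 411.] [223. 367.]
[-18.   0. -42.] [648.  264.9 113.7] [256. 370.] [202. 348.]
[-18.   0. -34.] [650.2 265.2 120.8] [275. 341.] [185. 320.]
[15  0 35] [701.6 271.5 177.7] [643. 181.] [  19. -169.]
[15  0 38] [702.5 271.6 180.6] [652. 169.] [  11. -183.]
[ 0  0 53] [692.6 270.4 199.3] [616.  56.] [ -32. -157.]
```

Run:
```python
from h import *
S=cam("scene");T=cam("top")
p=np.array([650.2,265.2,120.8])
J=lambda C:np.array([(proj(C,p+e)-proj(C,p)) for e in np.eye(3)]).T
A=np.r_[J(T),J(S)]
for b in ([1.25,.9,-.8,.3],[1.15,.9,-1.2,.8],[1.3,.6,-.8,.6]):
  x,r,_,_=np.linalg.lstsq(A,np.array(b),rcond=None);print(np.round(x,1),np.round(A@x-b,2))
print(np.round(A,3))
```

```text
[-1.6 -2.5 -0.5] [-0.11 -0.14 -0.21  0.06]
[-1.7 -2.2 -2.2] [ 0.06  0.08  0.12 -0.04]
[-1.  -2.6 -1. ] [-0.03 -0.04 -0.06  0.02]
[[ 0.019 -0.434 -0.141]
 [-0.431 -0.009 -0.116]
 [ 0.332  0.178  0.066]
 [ 0.151 -0.179 -0.285]]
```

Run:
```python
from h import *
gohook(TIP,[653,267,71.5],15,.122)
```

```text
turn [-0.    0.02 -0.  ] shift [ 0.071  0.045 -1.235] t 9.28 F [-0.1 -0.3 -0.5] gap 13.0
```

Emit:
{"name": "step_arm", "arguments": {"increments": [[[0,0,0,0.04,0.02,-0.3,0],[0,0,0,0.07,0.05,-0.6,0],[0,0,0,0.07,0.05,-0.9,0],[0,0,0,0.07,0.05,-1.15,0],[0,0,0,0.07,0.05,-1.23,0],[0,0,0,0.07,0.05,-1.23,0]]]}}

```text
time: 9.78
tool_pos: [683.9, 270.7, 76.8]
tcp_rot: [-3.139, -0.261, 0.123]
ft_force: [0.2, -0.0, -1.1]
finger_gap: 12.9
```

Run:
```python
from h import *
o=ctrl.get_obs();print(o['q'])
gohook(TIP,[653,267,71.5],15,.122)
gohook(TIP,[608.5,261.6,71.5],15,.122)
im=vision.grab_frame("scene")[:,:,::-1];crop(im,370,180,440,232,11,"pics/s11.png")
```

```text
[-0.26490001  0.72979918 -0.31126371  1.85286453  0.74959907  0.43642614
 -2.58517361]
turn [ 0.01 -0.01 -0.01] shift [0.032 0.007 0.05 ] t 9.78 F [ 0.2 -0.  -1.1] gap 12.9
turn [ 0.01 -0.01 -0.01] shift [-1.08  -0.128  0.05 ] t 9.78 F [ 0.2 -0.  -1.1] gap 12.9
```

View pics/s11.png

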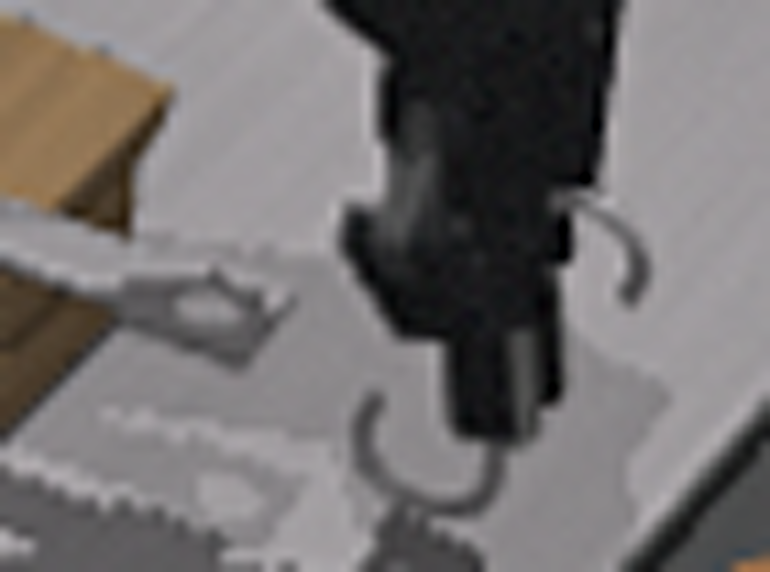

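Emit:
{"name": "step_arm", "arguments": {"increments": [[[0,0,0,-0.15,-0.02,0.03,0],[0,0,0,-0.3,-0.04,0.05,0],[0,0,0,-0.5,-0.06,0.05,0],[0,0,0,-0.7,-0.08,0.05,0],[0,0,0,-0.85,-0.1,0.05,0],[0,0,0,-0.97,-0.12,0.05,0],[0,0,0,-1.05,-0.13,0.05,0],[0,0,0,-1.05,-0.13,0.05,0]]]}}

```text
time: 10.5
tool_pos: [641.6, 265.8, 79.9]
tcp_rot: [-3.139, -0.262, 0.124]
ft_force: [-0.2, 0.5, 0.5]
finger_gap: 13.0
```

Run:
```python
from h import *
from plan import R0,TCPh
o=ctrl.get_obs();print(o['q'],o['dq'])
gohook(TIP,[608.5,261.6,71.5],15,.122)
im=vision.grab_frame("scene")[:,:,::-1];crop(im,355,170,425,222,11,"pics/s12.png")
im=vision.grab_frame("top")[:,:,::-1];crop(im,150,115,210,160,13,"pics/t12.png")
H=R.from_euler("xyz",o['tcp_rot'])*R0.inv()
tip=o['tool_pos']+H.apply(np.array(TIP)-TCPh);print(tip)
S=cam("scene");print((proj(S,tip)-[355,170])*11,(proj(S,[605,259,77])-[355,170])*11)
T=cam("top");print((proj(T,tip)-[150,115])*13,(proj(T,[605,259,77])-[150,115])*13)
```

```text
[-0.31085661  0.68403135 -0.26993456  1.94921213  0.77885628  0.37784697
 -2.65697998] [ 0.00832918  0.00875634 -0.00169864 -0.02578502  0.00062584  0.00425878
  0.00969265]
turn [ 0.01  0.   -0.02] shift [-0.021 -0.007 -0.027] t 10.5 F [-0.2  0.5  0.5] gap 13.0
[609.33828428 261.82240092  72.58757503]
[390.72088245 431.56352843] [372.90216652 416.78192695]
[307.95475941 417.9163181 ] [314.9162445  436.57123463]
```

View pics/s12.png

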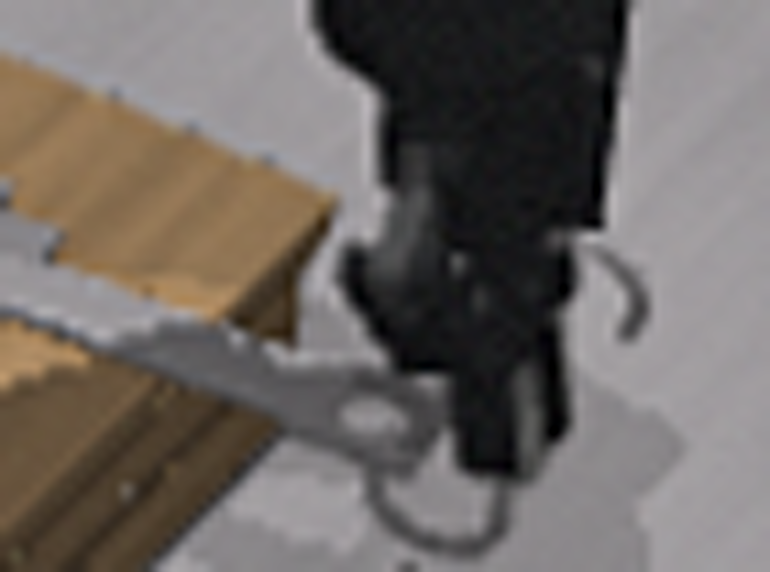

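View pics/t12.png

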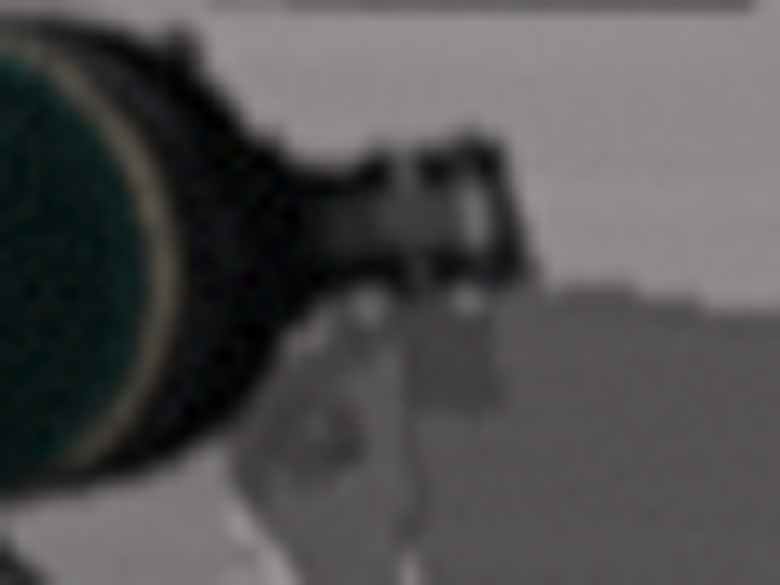

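Emit:
{"name": "step_arm", "arguments": {"increments": [[[0,0,0,0,0,0.1,0],[0,0,0,0,0,0.2,0],[0,0,0,0,0,0.3,0],[0,0,0,0,0,0.4,0],[0,0,0,0,0,0.5,0],[0,0,0,0,0,0.5,0]]]}}

```text
time: 11.1
tool_pos: [643.5, 266.2, 101.2]
tcp_rot: [-3.137, -0.265, 0.123]
ft_force: [-0.2, 0.5, -1.1]
finger_gap: 12.8
```

Run:
```python
from h import *
o=ctrl.get_obs();print(o['ft_force'],o['wrist_torque'],o['finger_gap'],o['tool_pos'])
im=vision.grab_frame("scene")[:,:,::-1];crop(im,355,160,425,212,11,"pics/s13.png")
im=vision.grab_frame("top")[:,:,::-1];crop(im,150,115,210,160,13,"pics/t13.png")
```

```text
[-0.22250865  0.54495984 -1.14058249] [-0.02453195  0.31639083 -0.03106595] 12.829047754410057 [643.51429806 266.19874986 101.23657137]
```

View pics/s13.png

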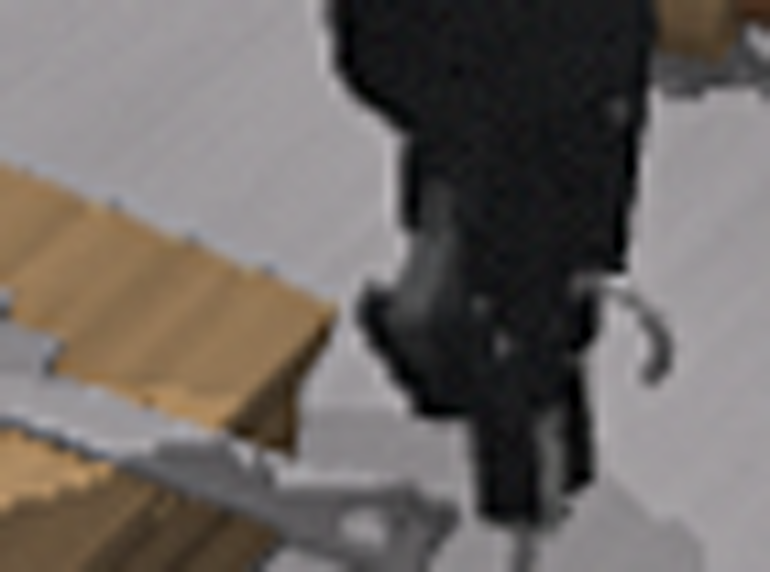

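View pics/t13.png

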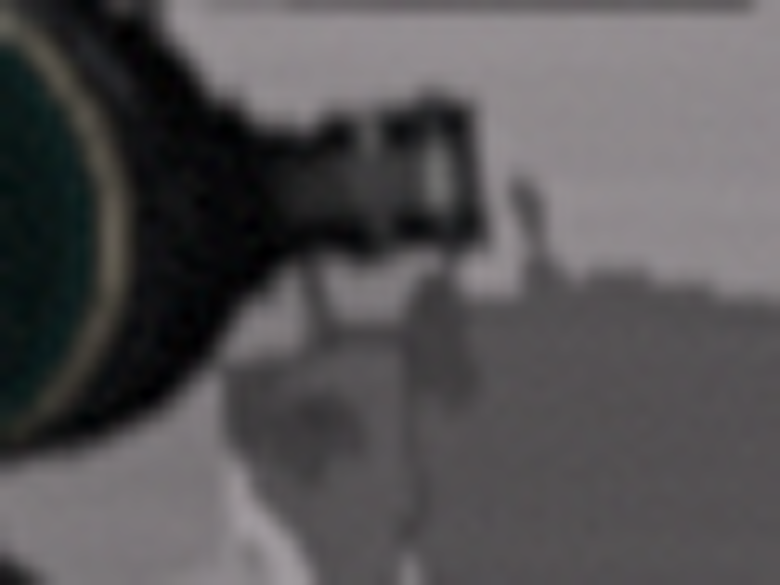

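Run:
```python
from h import *
im=vision.grab_frame("scene")[:,:,::-1];crop(im,370,190,420,227,16,"pics/s14.png")
from plan import R0,TCPh
o=ctrl.get_obs()
H=R.from_euler("xyz",o['tcp_rot'])*R0.inv()
S=cam("scene")
for p in (TIP,[-18,0,-42],[0,0,-60]):
  q=o['tool_pos']+H.apply(np.array(p)-TCPh);print(q,(proj(S,q)-[370,190])*16)
```

```text
[610.5485195  261.77645342  92.73210852] [352.49824246 222.55658081]
[608.36756933 261.50421326  85.56138041] [334.16973765 249.74208941]
[620.21390528 262.95512262  63.07673706] [377.53187224 371.48869158]
```

View pics/s14.png

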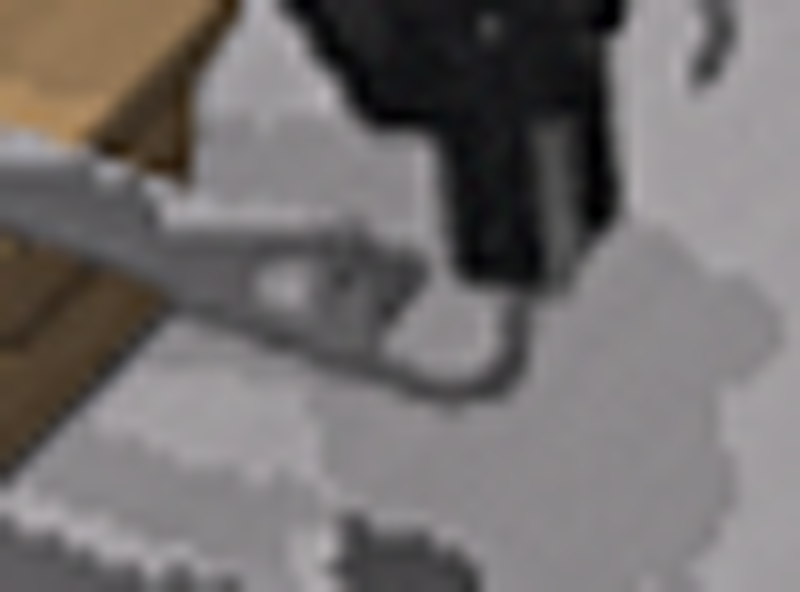

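Emit:
{"name": "step_arm", "arguments": {"increments": [[[0,0,0,0,0,0.2,0],[0,0,0,-0.02,0,0.42,0],[0,0,0,-0.05,-0.01,0.65,0],[0,0,0,-0.1,-0.01,0.9,0],[0,0,0,-0.16,-0.02,1.15,0],[0,0,0,-0.24,-0.03,1.4,0],[0,0,0,-0.35,-0.04,1.65,0],[0,0,0,-0.47,-0.06,1.9,0]]]}}

```text
time: 11.92
tool_pos: [623.7, 263.4, 177.4]
tcp_rot: [-3.138, -0.264, 0.123]
ft_force: [-0.1, 0.8, -1.3]
finger_gap: 12.8
```

Run:
```python
from h import *
o=ctrl.get_obs();print(o['q'],o['ft_force'],o['wrist_torque'],o['finger_gap'],o['tool_pos'],o['tcp_rot'])
im=vision.grab_frame("scene")[:,:,::-1];crop(im,300,120,440,225,5.7,"pics/s15.png")
```

```text
[-0.21277239  0.5442211  -0.41526531  1.93671762  0.64445946  0.54135521
 -2.52762644] [-0.07674844  0.7637908  -1.3384502 ] [-0.08868801  0.30965129  0.00794982] 12.791527877414566 [623.6963354  263.39625121 177.44810651] [-3.13801174 -0.26378596  0.12275962]
```

View pics/s15.png

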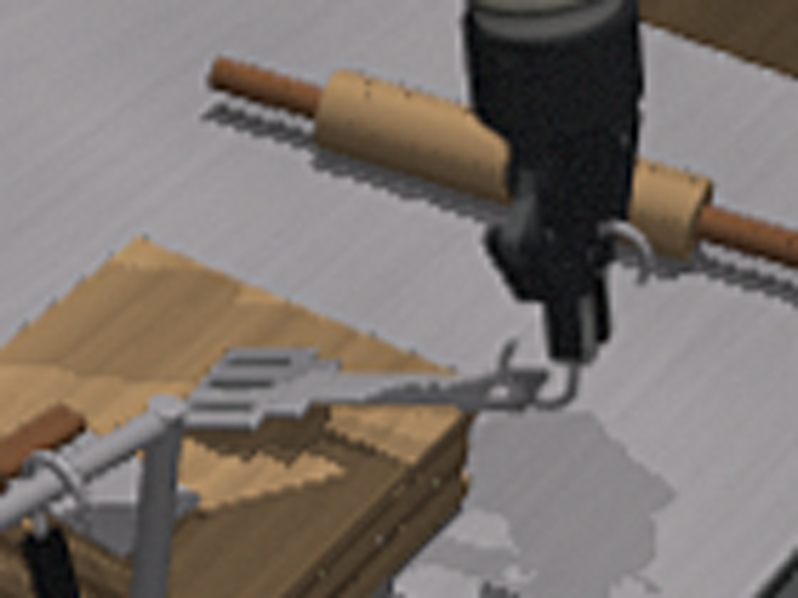

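Emit:
{"name": "step_arm", "arguments": {"increments": [[[0.03,-0.2,0,-0.12,-0.02,0.25,0],[0.05,-0.4,0,-0.25,-0.03,0.5,0],[0.08,-0.6,0,-0.4,-0.05,0.75,0],[0.1,-0.8,0,-0.55,-0.07,1.0,0],[0.12,-1.0,0,-0.75,-0.09,1.25,0],[0.15,-1.2,0,-0.95,-0.12,1.5,0],[0.17,-1.4,0,-1.15,-0.14,1.75,0],[0.2,-1.6,0,-1.35,-0.17,2.0,0]]]}}

```text
time: 12.63
tool_pos: [568.0, 257.2, 259.8]
tcp_rot: [-3.137, -0.435, 0.124]
ft_force: [0.3, 0.8, -1.6]
finger_gap: 12.8
```

Run:
```python
from h import *
o=ctrl.get_obs();print(o['q'],o['ft_force'],o['wrist_torque'],o['finger_gap'],o['tool_pos'],o['tcp_rot'])
im=vision.grab_frame("scene")[:,:,::-1];crop(im,270,90,410,195,5.7,"pics/s16.png")
```

```text
[-0.31837738  0.32780605 -0.34030618  2.09703516  0.7618206   0.45163734
 -2.71408467] [ 0.28423309  0.75384041 -1.5594195 ] [-0.07496791  0.6438534  -0.05073192] 12.824251022944015 [568.04866018 257.21303656 259.83650728] [-3.13727848 -0.43527292  0.12393782]
```

View pics/s16.png

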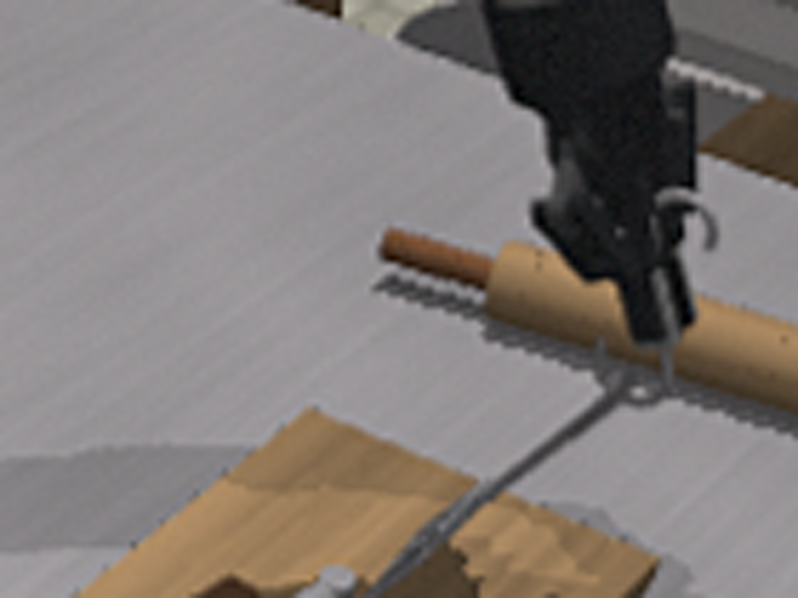

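Emit:
{"name": "step_arm", "arguments": {"increments": [[[0,0,0,-0.2,-0.02,0.25,0],[0,0,0,-0.35,-0.04,0.5,0],[0,0,0,-0.5,-0.06,0.75,0],[0,0,0,-0.6,-0.07,1.0,0],[0,0,0,-0.65,-0.08,1.3,0],[0,0,0,-0.65,-0.08,1.6,0],[0,0,0,-0.65,-0.08,1.9,0],[0,0,0,-0.65,-0.08,2.1,0]]]}}

```text
time: 13.35
tool_pos: [540.2, 254.5, 346.2]
tcp_rot: [-3.137, -0.437, 0.126]
ft_force: [-0.1, 0.4, -2.7]
finger_gap: 13.4
```

Run:
```python
from h import *
o=ctrl.get_obs();print(o['q'],o['dq'],o['ft_force'],o['wrist_torque'],o['finger_gap'],o['tool_pos'],o['tcp_rot'])
im=vision.grab_frame("scene")[:,:,::-1];crop(im,240,60,400,180,5,"pics/s17.png")
```

```text
[-0.23006856  0.19090089 -0.44989067  2.04580167  0.53854197  0.6021546
 -2.49968026] [ 0.08734871 -0.09445658 -0.07190498 -0.11699923 -0.21805138  0.18301391
  0.23271988] [-0.1105406   0.39295975 -2.68160659] [-0.09365686  0.63525853  0.00654397] 13.446816667428212 [540.17193975 254.52770344 346.22120605] [-3.13712054 -0.43748116  0.12590391]
```

View pics/s17.png

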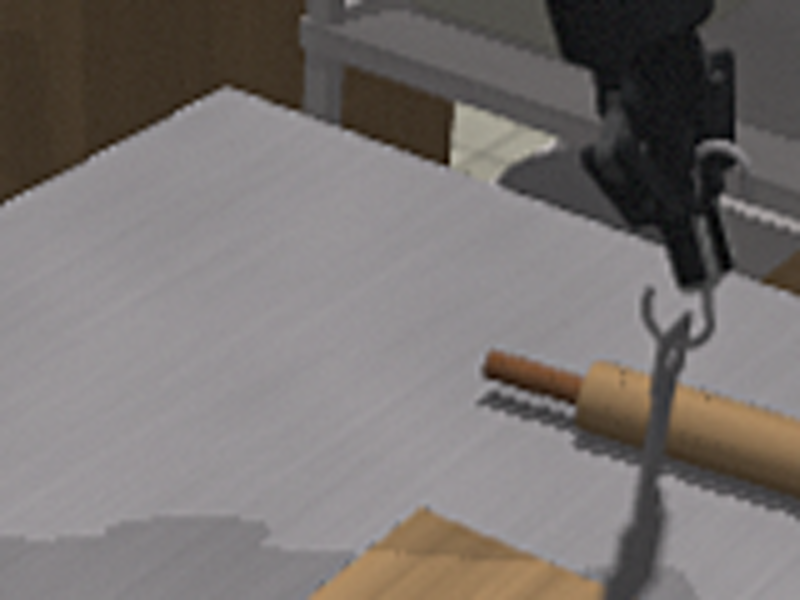

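Emit:
{"name": "step_arm", "arguments": {"increments": [[[0,0,0,-0.02,-0.05,0.1,0],[0,0,-0.03,-0.06,-0.15,0.2,0],[0,0,-0.08,-0.12,-0.35,0.3,0],[0,0,-0.15,-0.2,-0.65,0.4,0],[0,0,-0.25,-0.3,-1.0,0.5,0],[0,0,-0.35,-0.4,-1.4,0.5,0],[0,0,-0.45,-0.5,-1.8,0.5,0],[0,0,-0.6,-0.6,-2.2,0.5,0]]]}}

```text
time: 14.07
tool_pos: [516.2, 165.2, 367.4]
tcp_rot: [-3.137, -0.439, 0.061]
ft_force: [0.9, -0.9, -2.4]
finger_gap: 12.6
```

Emit:
{"name": "step_arm", "arguments": {"increments": [[[0,0,-0.12,-0.08,-0.45,0,0],[0,0,-0.25,-0.15,-0.9,0,0],[0,0,-0.37,-0.2,-1.35,0,0],[0,0,-0.5,-0.22,-1.8,0,0],[0,0,-0.62,-0.24,-2.25,0,0],[0,0,-0.75,-0.25,-2.7,0,0],[0,0,-0.87,-0.25,-3.15,0,0],[0,0,-1.0,-0.25,-3.6,0,0]]]}}

```text
time: 14.73
tool_pos: [505.4, 19.5, 367.1]
tcp_rot: [-3.137, -0.439, -0.045]
ft_force: [0.9, 0.0, -2.7]
finger_gap: 12.9
```

Run:
```python
from h import *
o=ctrl.get_obs();print(o['q'],o['dq'],o['ft_force'],o['finger_gap'],o['tool_pos'],o['tcp_rot'])
go([520,-248.6,347],[-3.1378,-.5,-.164])
im=vision.grab_frame("scene")[:,:,::-1];crop(im,160,30,360,180,4,"pics/s18.png")
```

```text
[ 0.10738389  0.00260036 -0.29097277  2.19284629  0.18639178  0.52432996
 -1.93966225] [ 0.26864329 -0.03440142  0.24947867  0.03166009 -0.29556938 -0.05671791
  0.56463844] [ 0.88748035  0.03630063 -2.74491087] 12.881164264965498 [505.36542148  19.51403509 367.13714428] [-3.13742286 -0.43860599 -0.04482703]
turn [-0.06 -0.58 -1.14] shift [ 0.366 -6.703 -0.503] t 14.73 F [ 0.9  0.  -2.7] gap 12.9
```

View pics/s18.png

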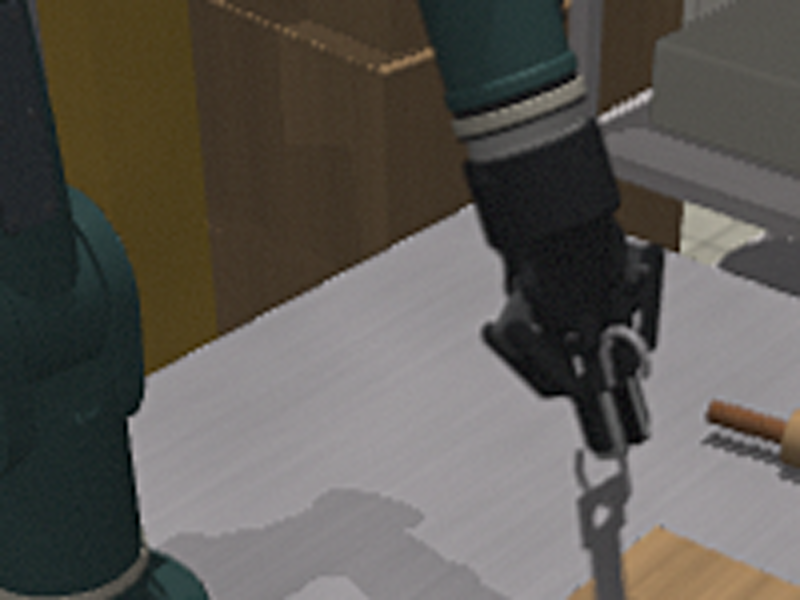

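Emit:
{"name": "step_arm", "arguments": {"increments": [[[0,0,-0.1,0,-0.45,0,0],[0,0,-0.2,0,-0.9,0,0],[0,-0.05,-0.3,0,-1.35,0,0],[0,-0.1,-0.4,0.02,-1.8,0,0],[-0.01,-0.15,-0.5,0.04,-2.25,0,0],[-0.02,-0.2,-0.6,0.06,-2.7,0,0],[-0.02,-0.25,-0.7,0.08,-3.15,0,0],[-0.03,-0.3,-0.8,0.1,-3.6,0,0]]]}}

```text
time: 15.45
tool_pos: [508.2, -129.5, 366.4]
tcp_rot: [-3.14, -0.468, -0.134]
ft_force: [0.0, -0.6, -1.5]
finger_gap: 12.7
```

Emit:
{"name": "step_arm", "arguments": {"increments": [[[0,-0.05,-0.08,0.02,-0.45,0,0],[0,-0.1,-0.15,0.04,-0.9,0,0],[0,-0.15,-0.2,0.06,-1.35,0,0],[-0.01,-0.2,-0.25,0.08,-1.75,0,0],[-0.02,-0.25,-0.3,0.1,-2.1,0,0],[-0.02,-0.28,-0.34,0.12,-2.4,0,0],[-0.03,-0.3,-0.34,0.14,-2.65,0,0],[-0.03,-0.3,-0.34,0.15,-2.8,0,0]]]}}

```text
time: 16.12
tool_pos: [513.5, -242.9, 366.1]
tcp_rot: [-3.138, -0.499, -0.172]
ft_force: [0.8, -0.5, -2.7]
finger_gap: 12.7
```

Run:
```python
from h import *
o=ctrl.get_obs();print(o['q'],o['dq'],o['ft_force'],o['finger_gap'],o['tool_pos'],o['tcp_rot'])
go([520,-248.6,307],[-3.1378,-.5605,-.164])
im=vision.grab_frame("scene")[:,:,::-1];crop(im,100,100,340,280,3.3,"pics/s19.png")
```

```text
[ 0.46220496  0.0871075  -0.03431412  2.12685788 -0.2785559   0.45861829
 -1.09271367] [ 0.11271004  0.05634237  0.01293086 -0.06925106 -0.13124694  0.05052181
  0.23673642] [ 0.75430516 -0.48677638 -2.71116247] 12.741296606450733 [ 513.45983795 -242.86783221  366.09204908] [-3.13817496 -0.49917945 -0.17238478]
turn [-0.09 -0.58  0.08] shift [ 0.164 -0.143 -1.477] t 16.12 F [ 0.8 -0.5 -2.7] gap 12.7
```

View pics/s19.png

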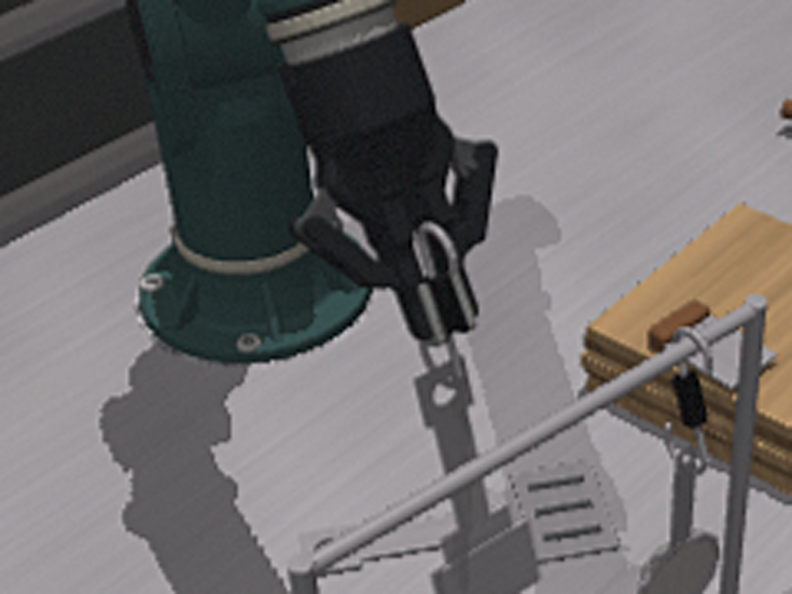

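Emit:
{"name": "step_arm", "arguments": {"increments": [[[-0.02,-0.1,0.02,0.02,-0.03,-0.15,0],[-0.03,-0.2,0.03,0.05,-0.05,-0.35,0],[-0.05,-0.3,0.04,0.08,-0.08,-0.6,0],[-0.07,-0.4,0.06,0.1,-0.1,-0.85,0],[-0.08,-0.5,0.07,0.13,-0.12,-1.1,0],[-0.09,-0.58,0.08,0.15,-0.14,-1.3,0],[-0.09,-0.58,0.08,0.16,-0.14,-1.45,0],[-0.09,-0.58,0.08,0.16,-0.14,-1.48,0]]]}}

```text
time: 16.83
tool_pos: [519.3, -248.6, 305.7]
tcp_rot: [-3.136, -0.559, -0.166]
ft_force: [0.5, -0.3, -2.5]
finger_gap: 12.9
```

Emit:
{"name": "step_arm", "arguments": {"increments": [[[0,0,0,0,0,0,0],[0,0,0,0,0,0,0],[0,0,0,0,0,0,0],[0,0,0,0,0,0,0],[0,0,0,0,0,0,0],[0,0,0,0,0,0,0]]]}}

```text
time: 17.33
tool_pos: [519.5, -248.5, 306.0]
tcp_rot: [-3.136, -0.559, -0.165]
ft_force: [-0.3, 0.7, -1.1]
finger_gap: 12.9
```

Run:
```python
from h import *
o=ctrl.get_obs();print(o['q'],o['ft_force'],o['finger_gap'],o['tool_pos'],o['tcp_rot'])
go([579.2,-258.3,257.5],[-3.1375,-.5605,-.164])
im=vision.grab_frame("wrist")[:,:,::-1];cv2.imwrite("pics/w20.png",im)
im=vision.grab_frame("scene")[:,:,::-1];crop(im,150,150,310,270,5,"pics/s20.png")
```

```text
[ 0.58465306  0.17230441 -0.15299947  2.22356616 -0.54298783  0.24154929
 -0.79780176] [-0.29511237  0.70040623 -1.13927927] 12.949418171242003 [ 519.48689157 -248.49500787  306.03995891] [-3.13635774 -0.55913088 -0.1653223 ]
turn [-0.01 -0.01  0.01] shift [ 1.493 -0.245 -1.213] t 17.33 F [-0.3  0.7 -1.1] gap 12.9
```

View pics/w20.png

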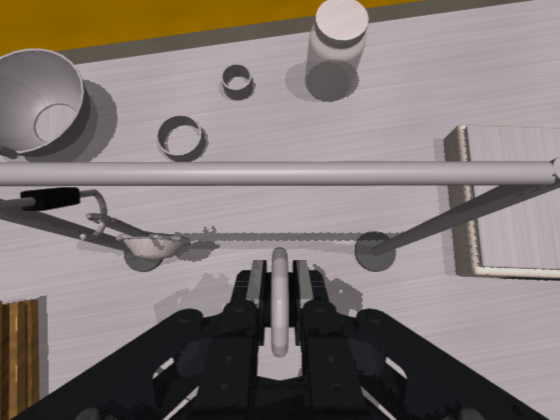

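View pics/s20.png

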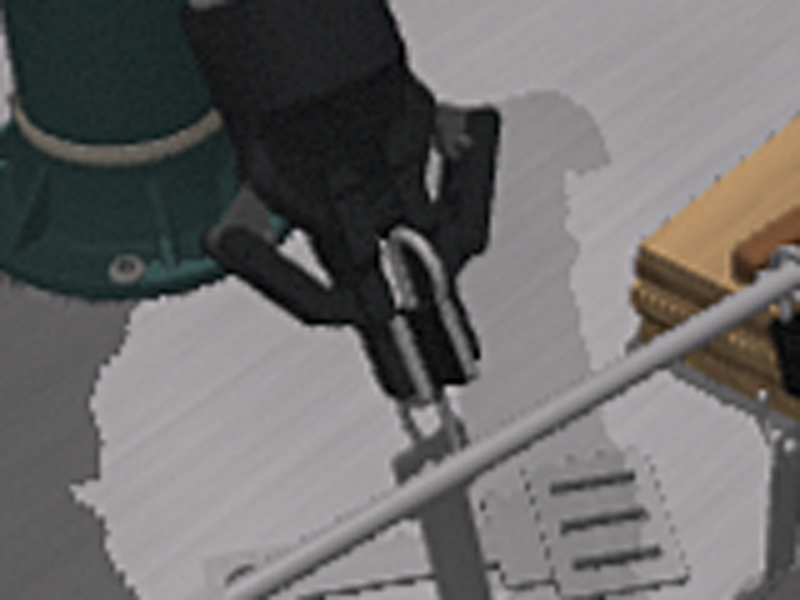

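Emit:
{"name": "step_arm", "arguments": {"increments": [[[0,0,0,0.15,-0.02,-0.1,0],[0,0,0,0.35,-0.06,-0.25,0],[0,0,0,0.55,-0.09,-0.4,0],[0,0,0,0.7,-0.11,-0.51,0],[0,0,0,0.85,-0.14,-0.56,0],[0,0,0,1.0,-0.16,-0.6,0],[0,0,0,1.1,-0.18,-0.63,0],[0,0,0,1.19,-0.2,-0.66,0]]]}}

```text
time: 18.1
tool_pos: [567.9, -256.6, 279.4]
tcp_rot: [-3.136, -0.559, -0.165]
ft_force: [0.4, -0.5, -2.2]
finger_gap: 13.2
```

Run:
```python
from h import *
o=ctrl.get_obs();print(o['q'],o['ft_force'],o['finger_gap'],o['tool_pos'],o['tcp_rot'])
go([579.2,-258.3,257.5],[-3.1375,-.5605,-.164])
im=vision.grab_frame("wrist")[:,:,::-1];cv2.imwrite("pics/w21.png",im)
im=vision.grab_frame("scene")[:,:,::-1];crop(im,180,170,320,275,5.7,"pics/s21.png")
```

```text
[ 0.5393876   0.27155173 -0.14378091  2.1667058  -0.53882654  0.1888732
 -0.81885078] [ 0.43644051 -0.46225722 -2.18204391] 13.187741944974075 [ 567.89639623 -256.5567744   279.42215005] [-3.13631176 -0.55923417 -0.16512994]
turn [-0.01 -0.01  0.  ] shift [ 0.283 -0.044 -0.548] t 18.1 F [ 0.4 -0.5 -2.2] gap 13.2
```

View pics/s21.png

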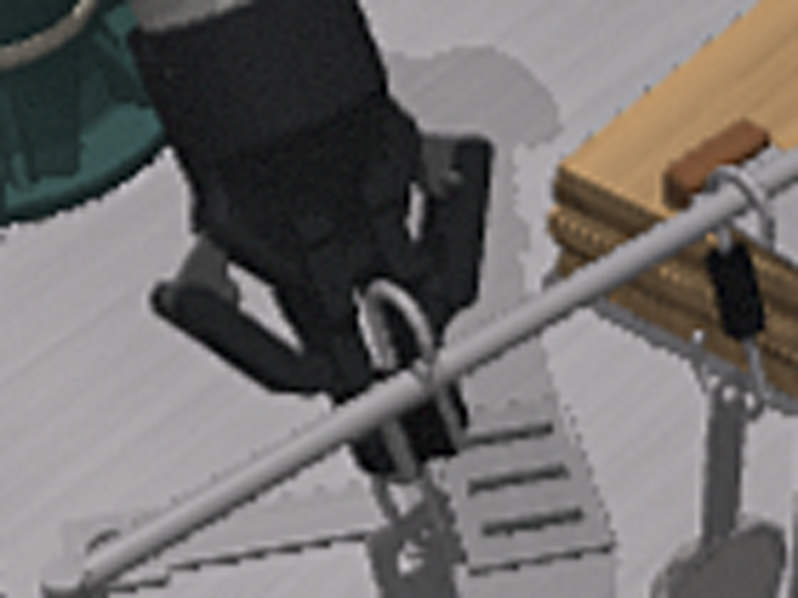

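View pics/w21.png

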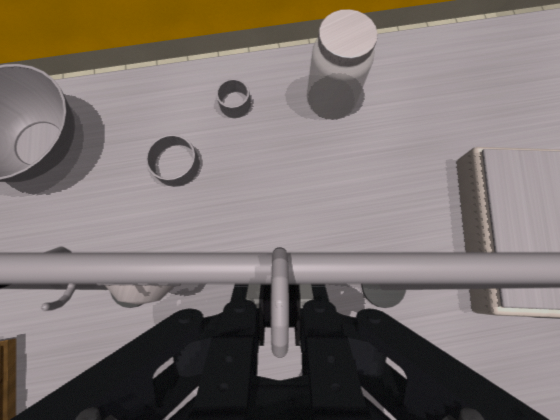

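Emit:
{"name": "step_arm", "arguments": {"increments": [[[0,0,0,0.05,-0.01,-0.03,0],[0,0,0,0.08,-0.01,-0.08,0],[0,0,0,0.11,-0.02,-0.18,0],[0,0,0,0.15,-0.02,-0.28,0],[0,0,0,0.19,-0.03,-0.38,0],[0,0,0,0.23,-0.04,-0.46,0],[0,0,0,0.27,-0.04,-0.52,0],[0,0,0,0.28,-0.04,-0.53,0]]]}}

```text
time: 18.87
tool_pos: [579.2, -258.1, 257.7]
tcp_rot: [-3.136, -0.559, -0.165]
ft_force: [0.3, 0.4, -1.0]
finger_gap: 13.0
```

Run:
```python
from h import *
o=ctrl.get_obs();print(o['q'],o['ft_force'],o['finger_gap'],o['tool_pos'],o['tcp_rot'])
go([579.2,-258.3,257.5],[-3.1375,-.5605,-.164])
im=vision.grab_frame("wrist")[:,:,::-1];cv2.imwrite("pics/w22.png",im)
im=vision.grab_frame("scene")[:,:,::-1];crop(im,180,170,320,275,5.7,"pics/s22.png")
```

```text
[ 0.56172646  0.31908091 -0.1830283   2.16546505 -0.56100755  0.13944616
 -0.7948593 ] [ 0.30388     0.36365834 -0.97566411] 12.972583049083516 [ 579.23533145 -258.10138638  257.72309301] [-3.1358439  -0.55890665 -0.16536275]
turn [-0.02 -0.01  0.  ] shift [-0.001 -0.005 -0.006] t 18.87 F [ 0.3  0.4 -1. ] gap 13.0
```

View pics/s22.png

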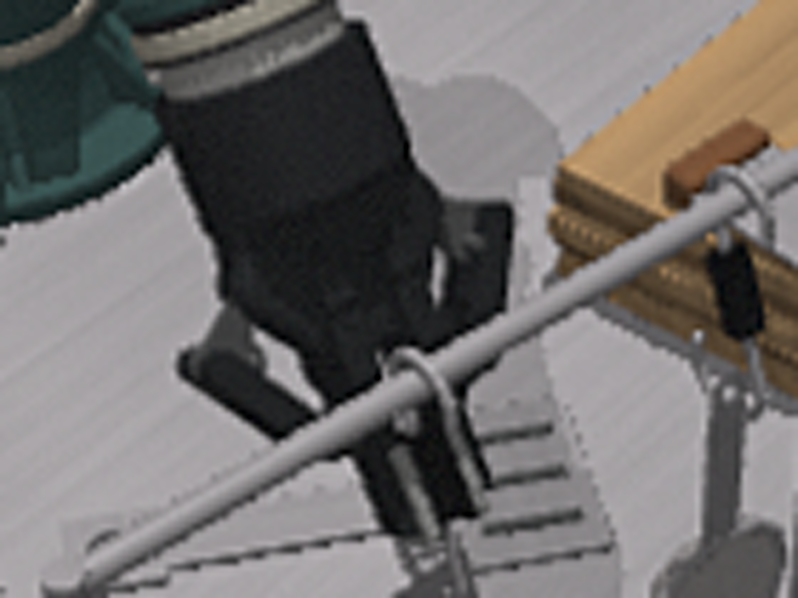

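View pics/w22.png

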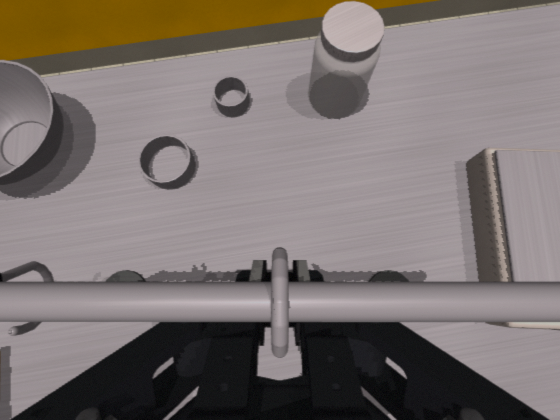

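Emit:
{"name": "step_arm", "arguments": {"increments": [[[0,0,0,0,0,-0.02,0],[0,0,0,0,0,-0.02,0],[0,0,0,0,0,-0.02,0],[0,0,0,0,0,-0.02,0.2],[0,0,0,0,0,-0.02,0.3],[0,0,0,0,0,-0.02,0.4],[0,0,0,0,0,-0.02,0.6],[0,0,0,0,0,-0.02,0.7]]], "force": 20}}

```text
time: 19.63
tool_pos: [579.6, -258.2, 257.8]
tcp_rot: [-3.137, -0.56, -0.165]
ft_force: [0.7, 0.2, -0.6]
finger_gap: 57.3
```

Run:
```python
from h import *
o=ctrl.get_obs();print(o['q'],o['ft_force'],o['finger_gap'],o['tool_pos'],o['tcp_rot'])
im=vision.grab_frame("wrist")[:,:,::-1];cv2.imwrite("pics/w23.png",im)
im=vision.grab_frame("scene")[:,:,::-1];crop(im,180,170,320,275,5.7,"pics/s23.png")
```

```text
[ 0.5631171   0.31940523 -0.18492278  2.16555274 -0.56207714  0.13752486
 -0.7934139 ] [ 0.71991008  0.20460984 -0.57454664] 57.29333894924802 [ 579.57848967 -258.23846141  257.78658356] [-3.13650424 -0.5602282  -0.16493761]
```

View pics/s23.png

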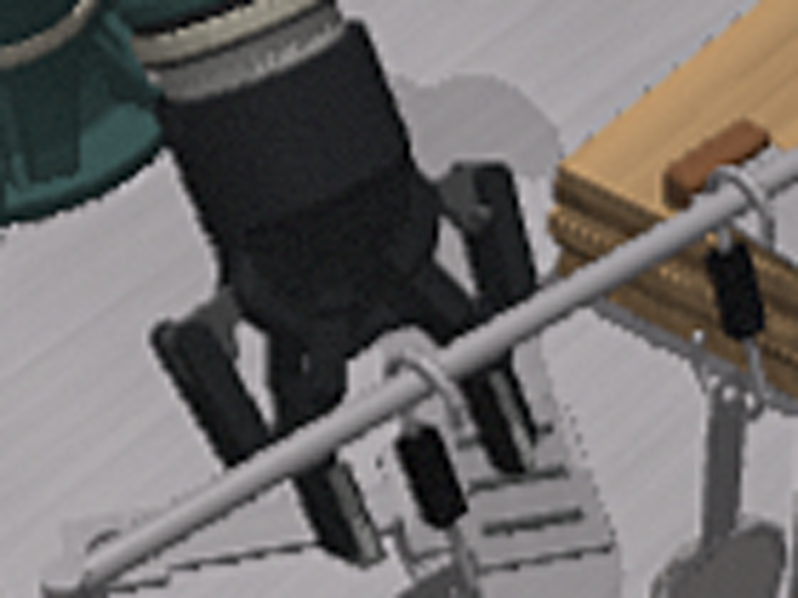

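View pics/w23.png

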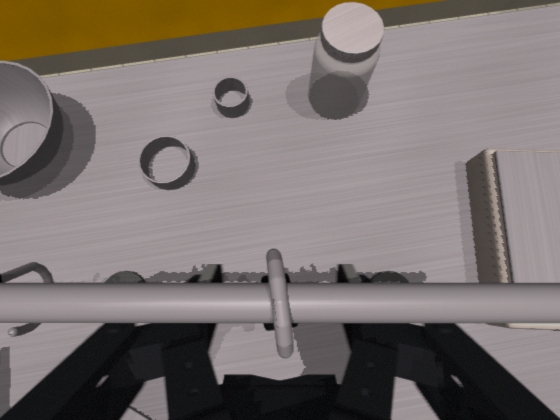

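Emit:
{"name": "step_arm", "arguments": {"increments": [[[0,0,0,0,0,0,1],[0,0,0,0,0,0,1],[0,0,0,-0.1,0.02,0.16,1],[0,0,0,-0.25,0.04,0.4,1],[0,0,0,-0.45,0.07,0.72,1],[0,0,0,-0.7,0.12,1.12,1],[0,0,0,-1.0,0.16,1.6,1],[0,0,0,-1.35,0.22,2.15,1]]]}}

```text
time: 20.4
tool_pos: [524.3, -249.1, 344.6]
tcp_rot: [-3.136, -0.559, -0.165]
ft_force: [0.1, -0.0, -0.5]
finger_gap: 85.3
```

Emit:
{"name": "step_arm", "arguments": {"increments": [[[0,0,0,-0.2,0.04,0.4,1],[0,0,0,-0.4,0.06,0.7,1],[0,0,0,-0.4,0.06,0.7,1],[0,0,0,-0.4,0.06,0.7,1],[0,0,0,-0.4,0.06,0.7,1],[0,0,0,-0.4,0.06,0.7,1],[0,0,0,-0.4,0.06,0.7,1],[0,0,0,-0.4,0.06,0.7,1]]]}}

```text
time: 21.07
tool_pos: [508.3, -246.5, 371.5]
tcp_rot: [-3.135, -0.557, -0.165]
ft_force: [0.8, -0.6, -0.3]
finger_gap: 85.3
```

Run:
```python
from h import *
o=ctrl.get_obs();print(o['time'],o['q'],o['dq'].max(),o['ft_force'],o['finger_gap'],o['tool_pos'],o['tcp_rot'])
im=vision.grab_frame("wrist")[:,:,::-1];cv2.imwrite("pics/w24.png",im)
im=vision.grab_frame("scene")[:,:,::-1];crop(im,130,130,390,325,3,"pics/s24.png")
im=vision.grab_frame("top")[:,:,::-1];cv2.imwrite("pics/t24.png",im)
```

```text
21.0667 [ 0.47795534  0.06633112 -0.02079484  2.16018454 -0.40636153  0.40863192
 -0.94411778] 0.0009665933940793534 [ 0.76045546 -0.64043741 -0.3159516 ] 85.32328031799058 [ 508.29409374 -246.51016366  371.50584626] [-3.13530042 -0.55742696 -0.16535379]
```

View pics/s24.png

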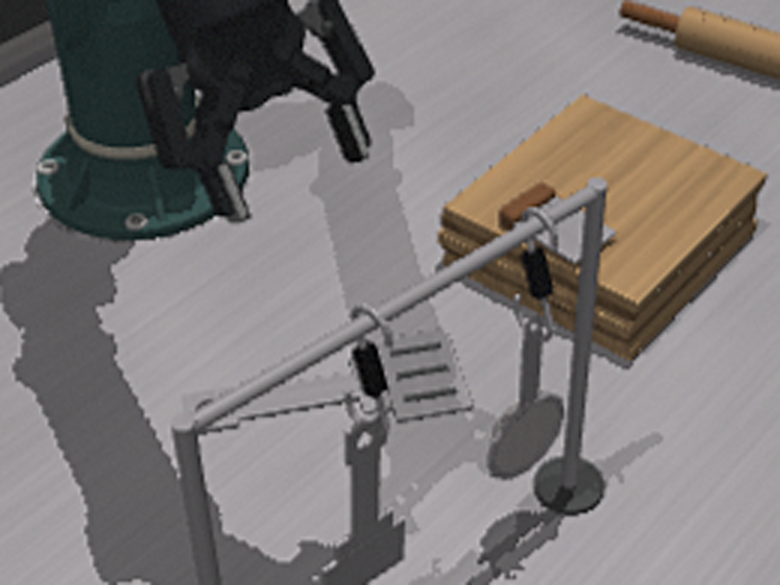

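View pics/w24.png

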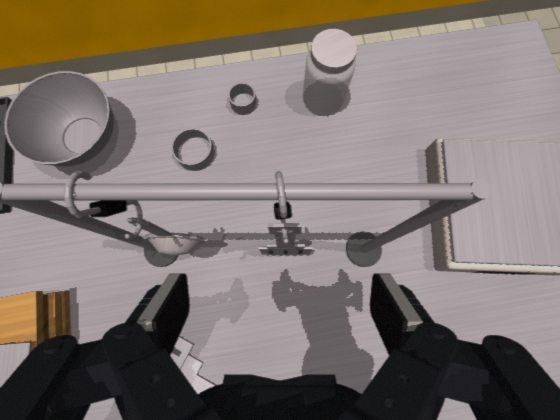

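View pics/t24.png

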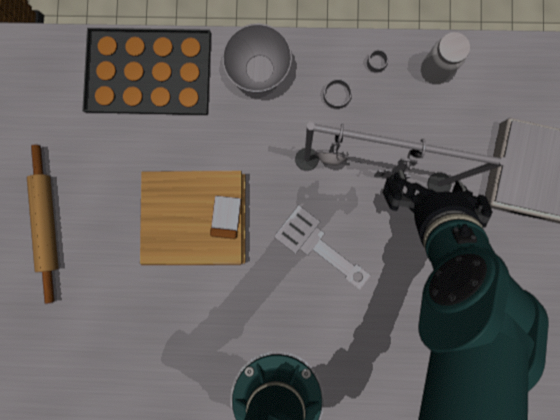

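Emit:
{"name": "step_arm", "arguments": {"increments": [[[0,0,0,0,0,0,1],[0,0,0,0,0,0,1],[0,0,0,0,0,0,1],[0,0,0,0,0,0,1],[0,0,0,0,0,0,1],[0,0,0,0,0,0,1],[0,0,0,0,0,0,1],[0,0,0,0,0,0,1]]]}}

```text
time: 21.88
tool_pos: [508.4, -246.6, 372.0]
tcp_rot: [-3.136, -0.558, -0.165]
ft_force: [0.1, -0.1, -0.8]
finger_gap: 85.3
```

Emit:
{"name": "step_arm", "arguments": {"increments": [[[0,0,0,0,0,0,1],[0,0,0,0,0,0,1],[0,0,0,0,0,0,1],[0,0,0,0,0,0,1],[0,0,0,0,0,0,1],[0,0,0,0,0,0,1],[0,0,0,0,0,0,1],[0,0,0,0,0,0,1]]]}}

```text
time: 22.55
tool_pos: [508.3, -246.6, 372.0]
tcp_rot: [-3.136, -0.558, -0.165]
ft_force: [0.7, -0.3, 0.2]
finger_gap: 85.5
```

Run:
```python
from h import *
im=vision.grab_frame("scene")[:,:,::-1];crop(im,180,200,340,320,5,"pics/s25.png")
```

```text
(no output)
```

View pics/s25.png

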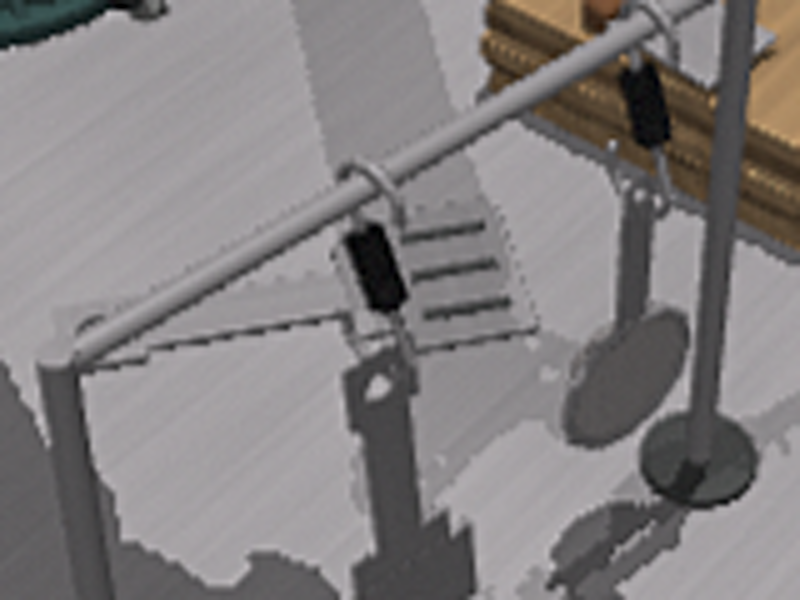

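The hook sits over the rail (crop 370,180), and the turner hangs from its lower bow (375,380). The gripper is well clear of both.

```bash
python3 -c "
from cell import workorder
print(workorder.job_done())"
```

```text
the job is handed in; nothing more can be done
None
```

The job is done and handed in at about 22.6 s. I took the free S-hook off the rail, passed its lower end up through the smaller turner's hole, and lifted the turner off the boards. I then hung the hook back on the rail with the turner dangling, let go and backed the hand away.

- **Last checks:** The pictures show the hook's upper bow over the rail and the turner hanging freely in the lower bow. The scraper is still on the boards. The gripper is fully open and well clear, with the wrist force at sensor noise (under 1 N).
- **Disagreements:**
  - The cameras placed the hook tip about 2–3 mm from where the arm pose said it was. I corrected for that before threading it.
  - Early on, the steeper hand leans (about 40 degrees at the rail, 32 near the boards) ran joint 6 down to its lower limit. It read 0.078 and 0.079 rad against the stated 0.08, the same to two decimals. I then used smaller leans: 32 degrees at the rail and 15 degrees for the threading.
  - After release the hook settled a few degrees turned on the rail.

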